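# Turn the oatcake on the griddle with a slotted turner

### The job

Two of the three oatcakes on the griddle have been turned already; one still lies with its stamped face up. Turn that one over with the slotted turner, keeping it low over the griddle and never touching it with the gripper, so that it lies flat on the cooking face with its plain side up, and leave the other two where they lie. Then lay the turner back on its white rest the way it lay, blade in the dish and handle in the notch, without shifting anything else on the worktop.

Things in the scene. Friction and masses are not known exactly. Their poses are not given: they have to be found in the camera images.
- oatcake_1_centre (a point): oatcake 1, the one to turn: a rigid round, 70 mm across, 11 mm thick, 45 g, its edges eased on both sides over the outer 5 mm (flat faces 59 mm across). Centre of the round; z points out of the stamped face (a cross, dots and a grooved ring), so z is up at first and must end down. Friction about 0.6 on everything.
- oatcake_2_centre (a point): oatcake 2, same make, already turned: its stamped face is down (z points down) and its plain face up. Centre of the round.
- oatcake_3_centre (a point): oatcake 3, same as oatcake 2, already turned. Centre of the round.
- griddle: dark cast griddle, fixed, 250 (x) by 288 mm (y). Origin under its centre on the worktop, x to its back wall, z up. Cooking face flat at z = 22 mm, from x = -125 (open front, no lip) to +116, where the back wall stands 16 mm above the face (it can stop a sliding oatcake); side walls alike, inner faces at y = +-137; a loop handle behind reaches x = 151. x points roughly to the left (+y of the world). Oatcakes lie in three lanes, y about -88, 0, 88.
- turner_grip (a point): slotted turner, loose, 140 g: point to grasp, in mid-thickness of the black handle. x points along the handle to the blade's tip, z up out of the blade's upper face, y across. Handle straight, 20 mm wide (y), 16 mm thick (z), parallel to the blade, 52 mm above it, from x = +32 to -88 of this point. A steep neck 20 mm wide joins it to the blade.
- turner_blade (a point): turner again: centre of the underside of its flat steel blade, 88 mm long (x), 64 mm wide (y), 1.8 mm thick; its tip edge is 44 mm ahead in x. Axes as for the grasp point, which lies at x = -114.5, z = +52 mm from here.
- turner_rest: white china turner rest, fixed. Origin under its middle on the worktop, x to the dish, z up. Dish floor z = 4 mm, inside x = -2 to 122, y = +-43, rim 6 mm high. Post at x = -115 (12 mm thick, 58 high, 56 wide) with an open-topped notch for the handle: bottom z = 48, 32 mm wide. The turner lies with blade centre near x = 60, y = 0 (grasp point x = -54.5, z = 56), x axes alike.
- flat_tin: flat fish tin, fixed bystander, 63 x 105 mm, 25 mm high, origin under its centre. It and the rest lie to the left and right of the griddle, either way round.
- salt_mill_centre (a point): salt mill, loose bystander, 44 mm across, 90 mm high; its centre.
- yogurt_tub_centre (a point): yogurt tub, loose bystander, 72 mm across, 71 mm high; its centre.
- honey_jar_centre (a point): honey jar, loose bystander, 61 mm across, 83 mm high; its centre.
- mug_centre (a point): mug, loose bystander, 83 x 117 mm with its handle, 94 mm high; its centre.
There are look-alikes about, which are no part of the job. What is shaped like the part that bears oatcake_3_centre but green is not meant.

How it is judged:
By the outcome, as a careful person would: the job done as asked, in the order asked, and still so for the second after the job is handed in, with the robot touching nothing.
It also fails if it takes over 72 s, if anything falls off the work surface, if the arm or the gripper's body presses on something with over 40 N, if the wrist force passes 120 N, or if a joint passes its speed limit or range.

### The arm

A 6-joint arm with a two-finger parallel gripper is mounted at the origin on a cart in front of the work surface, level with it; the furniture and walls round the work are solid. World frame = base frame: x ahead of the robot, y to its left, z up, the work surface at z = 0. Lengths are in m, angles in rad, forces in N, time in s.
With the tool pointing down it reaches from about 0.225 to 0.875 m from the base axis. Payload 3.4 kg.
Tool frame: the origin (TCP) lies at the very end of the fingers, on their centre line; the grasp point (between the pads) lies 19 mm behind it; z points along the fingers, y is the direction in which the jaws open and shut (so a half turn about z gives the same grasp; the last joint's range is limited). The gripper opens to 85 mm and grips with 20 to 120 N. Pads are 22 mm wide; open, the fingers measure 114 mm over their backs; the gripper's body (76 mm by 85 mm) begins 54 mm behind the grasp point. The pads swing forward as they close: fully open they stand 13 mm farther back than shut.
Start: joints at [-1.321, 0.276, 1.505, -0, 1.361, -0.121], TCP at [0.208, -0.536, 0.231] pointing down, gripper open.
Joint ranges: [-2.89, 2.89], [-0.75, 2.08], [0.22, 2.7], [-1.18, 4.32], [0.11, 2.71], [-2.7, 2.7]. Speed limits (rad/s): [2.57, 2.57, 3.14, 3.14, 3.14, 3.14].

### API

Orientations are given as a unit quaternion [w, x, y, z].
In Python, from rig import telemetry, optics, order gives the robot as it stands.
- The arm moves only by the shell command python3 -m creep 'ROWS' [FORCE]. ROWS is a JSON object of lists of equal length, an entry for each row: "slide": the shift along the world's x, y, z normalised to -1 to 1, where 1 is 0.15 m, a list of three; "twist": the turn, a rotation vector about the world's x, y, z normalised to -1 to 1, where 1 is 360 degrees, a list of three; "fingers": the gripper's target within -1 to 1 (fully open at 1, half-way at 0, shut at -1). A call has 1 to 20 rows; each row is the pose to reach, as a shift and turn from the pose commanded when the call began, turning the shorter way round; what a row does not reach only later rows make up. A row lasts 1/10 s, in which the tool goes at most 50 mm and 8.59 degrees, less where a joint would pass 70% of its speed; a pose out of reach is approached as far as the arm can. A call with a number of a shift or a turn outside -1 to 1 is refused whole. A call with a gripper value outside its range is refused whole. The fingers move at their own pace and stop on an object; FORCE is the grip in N (left out, the last holds). Time passes only in rows, so rows that repeat a pose let the fingers close. It gives the time, the measured TCP pose, the force and the opening at its end, in the units of the state.
- telemetry.get_state(): the state, without advancing time (a new reading comes with each control period).
- optics.get_image(name): name is "scene" or "top"; returns a dict with "img" (400x640x3 uint8, blue, green, red), "depth" (400x640 float32, m along the optical axis (not along the pixel's ray), 0 where there is no reading), "fovy" (degrees; the focal length in pixels is half the picture's height over the tangent of half this angle, whatever the lens; pixels are square), "cx", "cy" (the principal point, pixels), "dist" ([k1, k2, p1, p2, k3] as OpenCV has them; the pictures are not rectified), "world_from_camera" (4x4, takes a point from camera to world coordinates). Camera axes: x right, y down, z forward; pixel columns grow to the right and rows downward; lengths in m; the calibration is good to about 2 mm. A picture is of the moment at which its call begins.
- order.sign_off(): hands the job in, once; it reports no verdict.
The state is a dict: "clock": time; "qpos": joint angles; "qd": joint speeds; "effort": joint torques, N m; "position": TCP position; "ee_rot": TCP orientation; "contact_force": force on the tool from outside, world axes, zero at the start; "moment": the same for the moment, N m; "width": finger opening in m.
Only numpy, scipy, OpenCV 4.12 (cv2) and the standard library are available. Lean on these libraries where they do the work, as an engineer would, in place of code of your own. Each camera call takes 0.05 s, during which the arm holds its last target.

## Working session

There is one attempt and no reset: what is moved stays moved. The work goes in short steps, Python scripts to look and compute and a shell command to move; the robot and the scene stay as the last step left them, time stands still between calls to the robot, and variables do not carry over. Pictures are saved under pics/ and viewed, and the job is handed in when it is done.

```bash
ls; mkdir -p pics; cat > h.py <<'E'
import numpy as np, cv2
from rig import telemetry, optics, order
def grab(n):
    d=optics.get_image(n); 
    h=d['img'].shape[0]; f=h/2/np.tan(np.radians(d['fovy'])/2)
    d['K']=np.array([[f,0,d['cx']],[0,f,d['cy']],[0,0,1]]); d['D']=np.array(d['dist'],float); d['T']=np.array(d['world_from_camera']); return d
def ray(d,px):
    px=np.array(px,float).reshape(-1,1,2)
    u=cv2.undistortPoints(px,d['K'],d['D']).reshape(-1,2)
    r=np.c_[u,np.ones(len(u))]@d['T'][:3,:3].T
    return d['T'][:3,3],r
def onplane(d,px,z):
    o,r=ray(d,px); return o+r*((z-o[2])/r[:,2])[:,None]
def proj(d,P):
    P=np.array(P,float).reshape(-1,3); Ti=np.linalg.inv(d['T'])
    rv=cv2.Rodrigues(Ti[:3,:3])[0]
    return cv2.projectPoints(P,rv,Ti[:3,3],d['K'],d['D'])[0].reshape(-1,2)
def cloud(d):
    h,w=d['depth'].shape
    px=np.stack(np.meshgrid(np.arange(w),np.arange(h)),-1).reshape(-1,1,2).astype(float)
    u=cv2.undistortPoints(px,d['K'],d['D']).reshape(-1,2)
    z=d['depth'].reshape(-1,1)
    P=np.c_[u*z,z]@d['T'][:3,:3].T+d['T'][:3,3]
    return P.reshape(h,w,3)
E
python3 - <<'E'
from h import *
print(telemetry.get_state())
for n in ['scene','top']:
    d=grab(n); cv2.imwrite(f'pics/{n}0.png',d['img']); np.savez(f'{n}0.npz',img=d['img'],depth=d['depth'],K=d['K'],D=d['D'],T=d['T'])
    print(n,d['K'],d['D'],d['T'])
E
```

```text
pics
{'clock': 0.0, 'qpos': array([-1.32099340e+00,  2.76607876e-01,  1.50613217e+00,  8.60116814e-06,
        1.36070051e+00, -1.21006491e-01]), 'qd': array([ 0.00051673, -0.00042432, -0.00048015, -0.00032603,  0.00016679,
       -0.00010232]), 'effort': array([ 3.81970531e-04, -4.16773224e+01, -2.45801979e+01, -2.29951183e-04,
        1.08400395e-02,  2.09412178e-05]), 'position': array([ 0.2082259 , -0.53540768,  0.23043275]), 'ee_rot': array([-9.22305811e-04,  9.82861472e-01,  1.84343358e-01, -5.52631707e-05]), 'contact_force': array([ 1.19342467, -0.1133016 ,  0.98772243]), 'moment': array([ 0.022099  , -0.02542478, -0.01417729]), 'width': 0.08536577939483853}
scene [[465.44628864   0.         317.89764696]
 [  0.         465.44628864 193.30942525]
 [  0.           0.           1.        ]] [-0.0853146  0.         0.         0.         0.       ] [[ 9.99968950e-01 -1.10837491e-03 -7.80194636e-03  5.51902247e-01]
 [ 2.73145719e-03 -8.79930314e-01  4.75094918e-01 -7.29180712e-01]
 [-7.39175240e-03 -4.75101477e-01 -8.79899965e-01  1.28977874e+00]
 [ 0.00000000e+00  0.00000000e+00  0.00000000e+00  1.00000000e+00]]
top [[433.86571402   0.         320.58793372]
 [  0.         433.86571402 195.1320903 ]
 [  0.           0.           1.        ]] [-0.04996035  0.          0.          0.          0.        ] [[ 0.02149915 -0.98309752  0.18181598  0.3049498 ]
 [-0.99956531 -0.02480594 -0.01593289 -0.0754111 ]
 [ 0.0201737  -0.18139441 -0.98320348  1.35763351]
 [ 0.          0.          0.          1.        ]]
```

View pics/scene0.png

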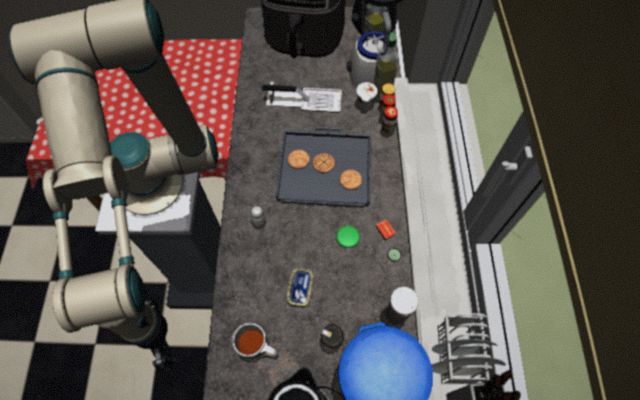

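View pics/top0.png

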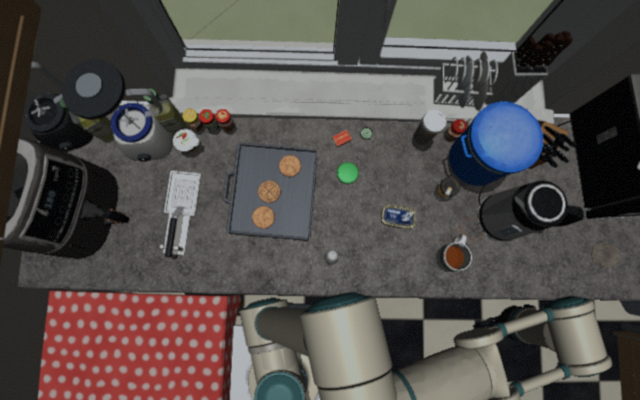

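```bash
python3 - <<'E'
from h import *
t=cv2.imread('pics/top0.png');s=cv2.imread('pics/scene0.png')
cv2.imwrite('pics/c1.png',cv2.resize(t[130:265,150:380],None,fx=3.4,fy=3.4,interpolation=cv2.INTER_CUBIC))
cv2.imwrite('pics/c2.png',cv2.resize(s[75:215,250:400],None,fx=4.2,fy=4.2,interpolation=cv2.INTER_CUBIC))
E
```

```text
(no output)
```

View pics/c1.png

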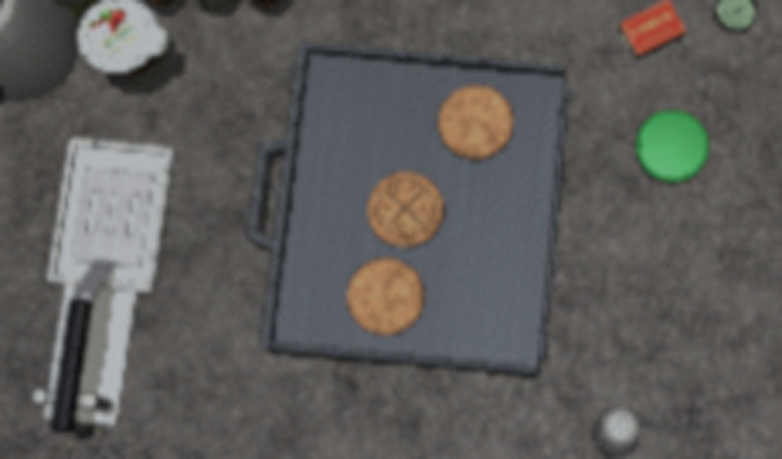

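View pics/c2.png

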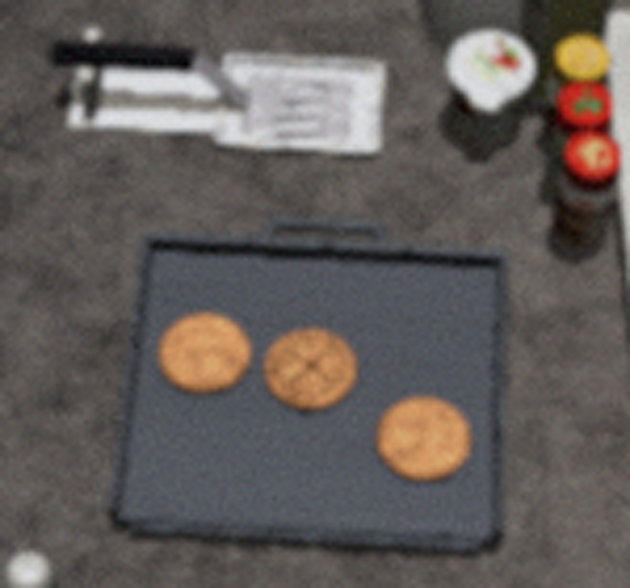

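```bash
python3 - <<'E'
from h import *
for n in ['scene','top']:
    d=dict(np.load(f'{n}0.npz')); hsv=cv2.cvtColor(d['img'],cv2.COLOR_BGR2HSV)
    m=cv2.inRange(hsv,(5,90,90),(20,255,255)); m=cv2.morphologyEx(m,cv2.MORPH_OPEN,np.ones((3,3)))
    c,_=cv2.findContours(m,cv2.RETR_EXTERNAL,cv2.CHAIN_APPROX_NONE)
    P=cloud(d)
    for k in c:
        if cv2.contourArea(k)<150: continue
        (u,v),r,a=cv2.fitEllipse(k)
        w=onplane(d,k.reshape(-1,2),.030); (cx,cy),R=cv2.minEnclosingCircle(w[:,:2].astype(np.float32))
        print(n,(round(u),round(v)),cv2.contourArea(k),'ellipse->',onplane(d,[(u,v)],.033)[0].round(4),'circ',round(cx,4),round(cy,4),round(R,4),'depth',P[int(v),int(u)].round(4))
d=dict(np.load('top0.npz'));P=cloud(d)
for nm,uv in dict(gridTL=(240,146),gridTR=(316,150),gridBR=(309,239),gridBL=(229,234),salt=(332,256),tub=(187,140),mug=(457,256),tin=(398,216),handleEnd=(169,255),handlefront=(176,215),bladeTipL=(173,175),tipR=(197,176),dishBR=(192,214)).items(): print(nm,P[uv[1],uv[0]].round(3), onplane(d,[uv],.02)[0].round(3))
for n,b in dict(top=(155,165,205,265)).items():
    pass
for n,(x0,y0,x1,y1) in dict(scene=(255,75,350,115),top=(155,165,210,262)).items():
    d=dict(np.load(f'{n}0.npz')); cv2.imwrite(f'pics/rest_{n}.png',cv2.resize(d['img'][y0:y1,x0:x1],None,fx=6,fy=6,interpolation=cv2.INTER_CUBIC))
E
```

```text
scene (250, 342) 446.0 ellipse-> [ 0.3633 -0.4962  0.033 ] circ 0.3649 -0.4978 0.0359 depth [ 0.3622 -0.4945  0.0324]
scene (350, 179) 317.0 ellipse-> [ 6.422e-01 -2.000e-04  3.300e-02] circ 0.6424 0.0017 0.0355 depth [6.408e-01 2.000e-04 3.270e-02]
scene (324, 162) 302.0 ellipse-> [0.5583 0.0612 0.033 ] circ 0.5584 0.0637 0.0356 depth [0.5567 0.0604 0.0366]
scene (298, 159) 296.5 ellipse-> [0.4774 0.0756 0.033 ] circ 0.4773 0.0779 0.036 depth [0.4767 0.0779 0.0332]
top (454, 256) 231.5 ellipse-> [ 0.3693 -0.5081  0.033 ] circ 0.3699 -0.5068 0.0304 depth [ 0.3707 -0.5068  0.0319]
top (263, 217) 346.5 ellipse-> [0.4778 0.0789 0.033 ] circ 0.4784 0.0787 0.0343 depth [0.4802 0.0817 0.0331]
top (269, 191) 334.0 ellipse-> [0.5584 0.0643 0.033 ] circ 0.5587 0.0646 0.0341 depth [0.5583 0.0664 0.0357]
top (289, 166) 328.5 ellipse-> [0.6418 0.0029 0.033 ] circ 0.6428 0.0028 0.0343 depth [0.6443 0.0046 0.0306]
gridTL [0.702 0.162 0.033] [0.706 0.164 0.02 ]
gridTR [ 0.703 -0.079  0.004] [ 0.699 -0.079  0.02 ]
gridBR [ 0.416 -0.064 -0.003] [ 0.414 -0.064  0.02 ]
gridBL [ 0.425  0.186 -0.001] [0.424 0.182 0.02 ]
salt [ 0.361 -0.133  0.092] [ 0.364 -0.136  0.02 ]
tub [0.706 0.321 0.068] [0.721 0.335 0.02 ]
mug [ 0.371 -0.519  0.033] [ 0.371 -0.523  0.02 ]
tin [ 0.492 -0.34   0.021] [ 0.492 -0.34   0.02 ]
handleEnd [0.353 0.349 0.061] [0.355 0.362 0.02 ]
handlefront [0.475 0.341 0.049] [0.478 0.351 0.02 ]
bladeTipL [0.609 0.377 0.002] [0.605 0.371 0.02 ]
tipR [0.607 0.298 0.005] [0.604 0.294 0.02 ]
dishBR [0.484 0.304 0.008] [0.483 0.301 0.02 ]
```

View pics/rest_scene.png

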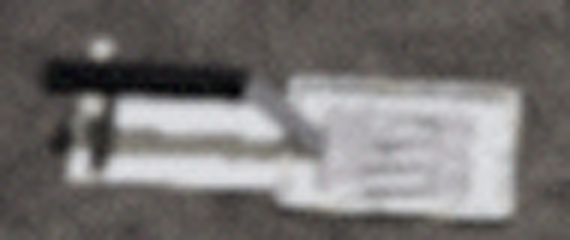

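View pics/rest_top.png

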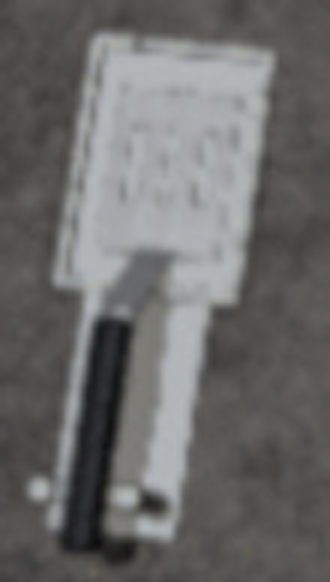

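```bash
python3 - <<'E'
from h import *
for n,roi in dict(scene=(265,120,385,215),top=(220,140,325,245)).items():
    d=dict(np.load(f'{n}0.npz')); x0,y0,x1,y1=roi
    hsv=cv2.cvtColor(d['img'],cv2.COLOR_BGR2HSV).astype(int); b=d['img'].astype(int)
    m=np.zeros(hsv.shape[:2],np.uint8)
    mm=((b[...,0]-b[...,2])>4)&(hsv[...,2]<130); m[y0:y1,x0:x1]=mm[y0:y1,x0:x1]*255
    hm=cv2.inRange(hsv.astype(np.uint8),(5,90,90),(20,255,255)); 
    m=cv2.morphologyEx(m,cv2.MORPH_CLOSE,np.ones((5,5)));m=cv2.morphologyEx(m,cv2.MORPH_OPEN,np.ones((9,9)))
    c=max(cv2.findContours(m,cv2.RETR_EXTERNAL,cv2.CHAIN_APPROX_NONE)[0],key=cv2.contourArea)
    w=onplane(d,c.reshape(-1,2),.036)
    print(n,cv2.minAreaRect((w[:,:2]*1000).astype(np.float32)))
    o=d['img'].copy(); cv2.drawContours(o,[c],-1,(0,0,255),1); cv2.imwrite(f'pics/g_{n}.png',cv2.resize(o[y0-10:y1+10,x0-10:x1+10],None,fx=4,fy=4))
for n,roi in dict(scene=(255,75,302,100),top=(160,205,190,260)).items():
    d=dict(np.load(f'{n}0.npz')); x0,y0,x1,y1=roi
    g=d['img'].max(-1); m=np.zeros_like(g); m[y0:y1,x0:x1]=(g[y0:y1,x0:x1]<42)*255
    nl,l,st,ce=cv2.connectedComponentsWithStats(m); k=1+np.argmax(st[1:,4]); ys,xs=np.nonzero(l==k)
    w=onplane(d,np.c_[xs,ys],.062); r=cv2.minAreaRect((w[:,:2]*1000).astype(np.float32)); vx,vy,a,bb=cv2.fitLine(w[:,:2].astype(np.float32),cv2.DIST_L2,0,.01,.01).ravel()
    print(n,st[k],r,w.mean(0),np.degrees(np.arctan2(vy,vx)))
    # white mask of rest
E
```

```text
scene ((554.7283935546875, -23.458351135253906), (129.1936798095703, 283.96649169921875), 85.5223159790039)
top ((568.1214599609375, 117.27442932128906), (148.57186889648438, 295.8135070800781), 80.24595642089844)
scene [262  85  33   6 144] ((402.69146728515625, 347.60723876953125), (22.51595115661621, 110.95396423339844), 89.45679473876953) [0.40181127 0.34628558 0.062     ] -3.3045273
top [166 219  11  40 101] ((401.341064453125, 347.8973388671875), (116.0819091796875, 29.66842269897461), 6.061535358428955) [0.38883218 0.34387718 0.062     ] -2.5219784
```

```bash
python3 - <<'E'
from h import *
t=dict(np.load('top0.npz'));s=dict(np.load('scene0.npz'))
T=np.array([(306,47),(566,70),(537,374),(267,350)])/3.4+[150,130]
S=np.array([(502,258),(498,545),(118,525),(148,240)])/4.2+[250,75]
a=onplane(t,T,.036)[:,:2]; b=onplane(s,S,.036)[:,:2]
for n,q in (('top',a),('scene',b)):
    print(n,q.round(4).tolist()); e=lambda i,j:(np.hypot(*(q[j]-q[i])).round(4),np.degrees(np.arctan2(*(q[j]-q[i])[::-1])).round(2))
    print(e(1,0),e(2,3),e(0,3),e(1,2),q.mean(0).round(4))
# rest corners
R=np.array([(95,35),(275,50),(238,300),(55,285)])/6+[155,165]
S=np.array([(292,78),(522,92),(515,218),(280,205)])/6+[255,75]
for n,d,q in(('top',t,R),('scene',s,S)):
    w=onplane(d,q,.008)[:,:2]; print(n,w.round(4).tolist(),w.mean(0).round(4)); 
    for i in range(4): 
        v=w[(i+1)%4]-w[i]; print(np.hypot(*v).round(4),np.degrees(np.arctan2(v[1],v[0])).round(1))
E
```

```text
top [[0.7079, 0.1616], [0.6921, -0.0807], [0.4097, -0.0614], [0.4253, 0.1809]]
(np.float64(0.2428), np.float64(86.27)) (np.float64(0.2427), np.float64(86.32)) (np.float64(0.2833), np.float64(176.1)) (np.float64(0.283), np.float64(176.07)) [0.5587 0.0501]
scene [[0.7097, 0.1598], [0.694, -0.0917], [0.4198, -0.0752], [0.4322, 0.1776]]
(np.float64(0.252), np.float64(86.44)) (np.float64(0.2531), np.float64(87.17)) (np.float64(0.278), np.float64(176.32)) (np.float64(0.2747), np.float64(176.55)) [0.5639 0.0426]
top [[0.6214, 0.3827], [0.6155, 0.286], [0.4813, 0.2957], [0.4867, 0.3924]] [0.5512 0.3392]
0.0969 -93.4
0.1346 175.8
0.0968 86.8
0.135 -4.1
scene [[0.4883, 0.392], [0.6255, 0.3807], [0.6192, 0.2859], [0.4831, 0.2958]] [0.554  0.3386]
0.1376 -4.7
0.095 -93.8
0.1364 175.8
0.0963 86.9
```

```bash
cat >> h.py <<'E'
from scipy.spatial.transform import Rotation as Ro
import json
G0=np.array([.560,.047,0]); GY=np.radians(86.2)
def turner_R(yaw,roll=0,pitch=0):
    # turner frame: x to tip; roll: upper face tips toward +y by roll ; pitch: tip down positive
    return Ro.from_euler('z',yaw)*Ro.from_rotvec([-roll,0,0])*Ro.from_euler('y',pitch)
def tool_R(tr,theta):
    s,c=np.sin(theta),np.cos(theta)
    z=np.array([s,0,-c]); y=np.array([0,-1.,0]); x=np.cross(y,z)
    return tr*Ro.from_matrix(np.c_[x,y,z])
def cur():
    s=telemetry.get_state(); q=s['ee_rot']; return s['position'],Ro.from_quat([q[1],q[2],q[3],q[0]]),s
def log():
    s=telemetry.get_state(); open('log.jsonl','a').write(json.dumps({k:np.asarray(s[k]).tolist() for k in('qpos','position','ee_rot')})+'\n')
def delta(p,R,p0=None,R0=None):
    if p0 is None: p0,R0,_=cur()
    return ((np.asarray(p)-p0)/.15).round(3).tolist(), ((R*R0.inv()).as_rotvec()/(2*np.pi)).round(4).tolist()
E
python3 - <<'E'
from h import *
log()
th=np.radians(40);ps=np.radians(-3.8)
R=tool_R(turner_R(ps),th); g=np.array([.434,.346,.056]); tcp=g+R.as_matrix()[:,2]*.019
print(tcp, delta(tcp,R), R.as_matrix().round(2))
E
```

```text
[0.44618611 0.3451906  0.04144516] ([1.586, 5.871, -1.261], [0.0167, -0.1107, -0.0668]) [[ 0.76 -0.07  0.64]
 [-0.05 -1.   -0.04]
 [ 0.64  0.   -0.77]]
```

```bash
python3 -m creep '{"slide":[[0.1,0.33,0.1],[0.2,0.66,0.1],[0.35,1,0.15]],"twist":[[0,0,-0.02],[0,0,-0.04],[0,0,-0.0668]],"fingers":[1,1,1]}'; python3 -c "from h import *; log()"
python3 -m creep '{"slide":[[0.1,0.33,0],[0.2,0.66,0],[0.4,1,0]],"twist":[[0,-0.02,0],[0,-0.04,0],[0,-0.055,0]],"fingers":[1,1,1]}'; python3 -c "from h import *; log();print(cur()[2])"
```

```text
clock: 0.4
position: [0.2557, -0.3951, 0.2514]
ee_rot: [-0.001, 1.0, -0.018, -0.0]
contact_force: [1.1, -0.5, -0.3]
width: 0.0855
clock: 0.7
position: [0.3096, -0.2554, 0.2519]
ee_rot: [-0.003, 0.985, -0.014, 0.174]
contact_force: [0.2, -0.2, -1.1]
width: 0.0854
{'clock': 0.7, 'qpos': array([-1.16590563, -0.13336019,  1.96364879,  0.34529196,  1.19075622,
        0.32430422]), 'qd': array([ 0.29295337, -0.60405608,  0.75707449,  0.95674066, -0.52789018,
       -0.07943955]), 'effort': array([ -2.31247276, -13.68082792, -25.95269859,   0.67865862,
        -0.08407958,  -0.10979624]), 'position': array([ 0.30961986, -0.25542237,  0.25193618]), 'ee_rot': array([-0.00270924,  0.98472189, -0.01434588,  0.17352136]), 'contact_force': array([ 0.16696679, -0.17091404, -1.07162809]), 'moment': array([0.00556306, 0.13788237, 0.01090538]), 'width': 0.08541975042264277}
```

```bash
cat log.jsonl | cut -c1-200
```

```text
{"qpos": [-1.3210256735139378, 0.2765252760727576, 1.505995321482496, 6.590243877639376e-06, 1.3607080141303924, -0.12102006362046594], "position": [0.20822265946930205, -0.5354723356360973, 0.2305343
{"qpos": [-1.1446035720654872, 0.10689172721324264, 1.6742619344577832, 0.00017674710406093198, 1.3630647972469845, 0.4617355622913339], "position": [0.25566133280513703, -0.3950789058575983, 0.251409
{"qpos": [-1.1659056313782883, -0.13336018704290395, 1.9636487878046132, 0.34529195616089764, 1.1907562225920878, 0.32430422146088256], "position": [0.30961986469510344, -0.25542236578540045, 0.251936
```

```bash
python3 -m creep '{"slide":[[0.1,0.33,0],[0.2,0.66,0],[0.3,1,0],[0.3,1,0]],"twist":[[0,-0.02,0],[0,-0.04,0],[0.01,-0.056,0],[0.01,-0.056,0]],"fingers":[1,1,1,1]}' >/dev/null; python3 -c "from h import *; log()"
python3 -m creep '{"slide":[[0.1,0.33,0],[0.2,0.66,0],[0.3,1,0.1],[0.3,1,0.1]],"twist":[[0,0,0],[0,0,0],[0,0,0],[0,0,0]],"fingers":[1,1,1,1]}'; python3 -c "from h import *; log()"
cat >> h.py <<'E'
def Rmodel(q): return Ro.from_euler('z',q[0])*Ro.from_euler('y',q[1]+q[2])*Ro.from_euler('z',q[3])*Ro.from_euler('y',q[4])*Ro.from_euler('z',q[5]+np.pi/2)
def fk(q,p):
    yo,d1,ax,L2,e,L3,d6,fx=p
    f=Ro.from_euler('y',q[1]+q[2])
    v=np.array([ax,yo,d1])+Ro.from_euler('y',q[1]).apply([fx*0,0,L2])+f.apply([e,0,L3])+(f*Ro.from_euler('z',q[3])*Ro.from_euler('y',q[4])).apply([0,0,d6])
    return Ro.from_euler('z',q[0]).apply(v)
E
cat > fit.py <<'E'
from h import *
from scipy.optimize import least_squares
L=[json.loads(l) for l in open('log.jsonl')]
for l in L:
    q=l['ee_rot']; R=Ro.from_quat([q[1],q[2],q[3],q[0]]); print(np.degrees((R*Rmodel(l['qpos']).inv()).magnitude()).round(3))
f=lambda p:np.concatenate([fk(l['qpos'],p)-l['position'] for l in L]+[1e-4*(p-x0)])
x0=np.array([.07,.3,0,.4,0,.4,.25,0.])
r=least_squares(f,x0,loss='linear'); print(r.x.round(4),np.abs(f(r.x)[:3*len(L)]).max()); np.save('p.npy',r.x)
E
python3 fit.py
```

```text
clock: 1.5
position: [0.3899, 0.0105, 0.2585]
ee_rot: [-0.033, 0.942, -0.021, 0.334]
contact_force: [-0.3, -0.2, -1.2]
width: 0.0855
0.0
0.0
0.0
0.0
0.0
[ 0.0694  0.1368 -0.      0.6297  0.0604  0.4211  0.3645  0.    ] 1.4592211980413161e-08
```

```bash
cat >> h.py <<'E'
from scipy.optimize import least_squares
import os
if os.path.exists('p.npy'): PP=np.load('p.npy')
LO=np.array([-2.89,-.75,.22,-1.18,.11,-2.7]);HI=np.array([2.89,2.08,2.7,4.32,2.71,2.7])
def ik(p,R,q0):
    f=lambda q:np.concatenate([(fk(q,PP)-p)*5,(R*Rmodel(q).inv()).as_rotvec()])
    r=least_squares(f,np.clip(q0,LO+1e-3,HI-1e-3),bounds=(LO,HI),xtol=1e-12,ftol=1e-12,gtol=1e-12); return r.x,np.linalg.norm(f(r.x)[:3])/5,np.linalg.norm(f(r.x)[3:])
def wrist(q): 
    R=Ro.from_euler('z',q[0])*Ro.from_euler('y',q[1]+q[2])*Ro.from_euler('z',q[3])*Ro.from_euler('y',q[4]); return fk(q,PP)-R.apply([0,0,PP[6]])
def elbow(q): return Ro.from_euler('z',q[0]).apply(np.array([PP[2],PP[0],PP[1]])+Ro.from_euler('y',q[1]).apply([0,0,PP[3]]))
def g2w(gx,gy,z): c,s=np.cos(GY),np.sin(GY); return np.array([G0[0]+c*gx-s*gy,G0[1]+s*gx+c*gy,z])
GL=.0   # grip point offset along handle from nominal grasp point (turner x)
def tcp_for_blade(bc,tr,theta,gl=None):
    # bc: blade underside centre world
    R=tool_R(tr,theta); gl=GL if gl is None else gl
    g=bc+tr.apply([-.1145+gl,0,.052]); return g+R.as_matrix()[:,2]*.019, R
E
python3 - <<'E'
from h import *
for th in (25,35,40,45,50):
    t=np.radians(th); print('theta',th)
    R=tool_R(turner_R(np.radians(-3.8)),t); g=np.array([.434,.346,.056]); tcp=g+R.as_matrix()[:,2]*.019
    q=np.array([.5,.3,1.7,.3,1.,1.8]); q,e1,e2=ik(tcp,R,q); print('rest',q.round(2),e1.round(4),e2.round(4))
    # griddle scoop path
    q=np.array([0,.3,1.7,.7,1.,.3])
    for gx in (-.1,.07):
        p,R=tcp_for_blade(g2w(gx,0,.0225),turner_R(GY),t); q,e1,e2=ik(p,R,q); print('scoop',gx,q.round(2),e1.round(4),e2.round(4),'wrist',wrist(q).round(2))
    for gxb in (-.075,-.05):
      print('gxb',gxb); qq=q
      for ph in range(0,111,15):
        f=np.radians(ph); E=.032*np.cos(f); tr=turner_R(GY,f); bc=g2w(gxb,0,.024+.032*np.sin(f)+.015*(ph>60)); p,R=tcp_for_blade(bc,tr,t)
        qq,e1,e2=ik(p,R,qq); print(ph,qq.round(2),e1.round(4),e2.round(3),'wrist',wrist(qq).round(3),'elb',elbow(qq).round(2))
E
```

```text
theta 25
rest [ 0.69  0.35  2.04 -0.49  0.51  2.7 ] 0.0033 0.0708
scoop -0.1 [-0.64  0.52  1.68  0.39  1.22 -0.76] 0.0 0.0 wrist [ 0.54 -0.31  0.39]
scoop 0.07 [-0.38  0.45  1.81  0.48  1.07 -0.58] 0.0 0.0 wrist [ 0.55 -0.14  0.39]
gxb -0.075
0 [-0.61  0.5   1.71  0.4   1.2  -0.74] 0.0 0.0 wrist [ 0.538 -0.288  0.389] elb [ 0.29 -0.12  0.69]
15 [-0.7   0.41  1.9   0.61  0.99 -1.07] 0.0 0.0 wrist [ 0.443 -0.282  0.385] elb [ 0.24 -0.11  0.71]
30 [-0.81  0.37  2.1   0.94  0.87 -1.56] 0.0 0.0 wrist [ 0.356 -0.276  0.356] elb [ 0.21 -0.12  0.72]
45 [-0.95  0.42  2.28  1.31  0.91 -2.17] 0.0 0.0 wrist [ 0.28  -0.271  0.305] elb [ 0.21 -0.17  0.71]
60 [-1.07  0.57  2.41  1.54  1.08 -2.7 ] 0.0021 0.026 wrist [ 0.228 -0.272  0.242] elb [ 0.22 -0.26  0.67]
75 [-1.12  0.61  2.36  1.44  1.21 -2.7 ] 0.0176 0.214 wrist [ 0.225 -0.305  0.228] elb [ 0.22 -0.29  0.65]
90 [-1.14  0.69  2.28  1.36  1.33 -2.7 ] 0.0343 0.426 wrist [ 0.236 -0.346  0.196] elb [ 0.23 -0.34  0.62]
105 [-1.14  0.8   2.18  1.3   1.47 -2.7 ] 0.0504 0.634 wrist [ 0.257 -0.39   0.149] elb [ 0.25 -0.38  0.57]
gxb -0.05
0 [-0.57  0
[... 7780 characters left out ...]
1.36 -1.28] 0.0 0.0 wrist [ 0.461 -0.377  0.297] elb [ 0.3  -0.21  0.65]
30 [-0.88  0.59  1.95  0.91  1.3  -1.65] 0.0 0.0 wrist [ 0.395 -0.372  0.277] elb [ 0.28 -0.23  0.66]
45 [-0.97  0.63  2.07  1.05  1.29 -2.06] 0.0 0.0 wrist [ 0.338 -0.368  0.24 ] elb [ 0.27 -0.26  0.65]
60 [-1.04  0.72  2.16  1.16  1.34 -2.47] 0.0 0.0 wrist [ 0.295 -0.365  0.189] elb [ 0.27 -0.32  0.61]
75 [-1.07  0.78  2.17  1.17  1.44 -2.7 ] 0.0059 0.076 wrist [ 0.284 -0.375  0.159] elb [ 0.27 -0.36  0.58]
90 [-1.05  0.83  2.07  1.12  1.53 -2.7 ] 0.0224 0.293 wrist [ 0.312 -0.405  0.14 ] elb [ 0.29 -0.37  0.56]
105 [-1.02  0.88  1.97  1.09  1.62 -2.7 ] 0.0389 0.511 wrist [ 0.346 -0.432  0.115] elb [ 0.31 -0.38  0.54]
```

```bash
sed -i 's/y=np.array(\[0,-1.,0\])/y=np.array([0,1.,0])/' h.py; python3 - <<'E'
from h import *
for th in (20,30,40,45):
    t=np.radians(th); print('theta',th)
    R=tool_R(turner_R(np.radians(-3.8)),t); g=np.array([.434,.346,.056]); tcp=g+R.as_matrix()[:,2]*.019
    q=np.array([.5,.3,1.7,-.3,1.,-.4]); q,e1,e2=ik(tcp,R,q); print('rest',q.round(2),e1.round(4),e2.round(4),delta(tcp,R))
    q=np.array([0,.3,1.7,.7,1.,2.2])
    for gx in (-.16,.07):
        p,R=tcp_for_blade(g2w(gx,0,.0225),turner_R(GY),t); q,e1,e2=ik(p,R,q); print('scoop',gx,q.round(2),e1.round(4),e2.round(4),'wrist',wrist(q).round(2))
    for gxb in (-.06,):
      print('gxb',gxb); qq=q
      for ph in range(0,121,20):
        f=np.radians(ph); E=.032*np.cos(f); tr=turner_R(GY,f); bc=g2w(gxb,0,.024+.032*np.sin(f)+.015*(ph>60)); p,R=tcp_for_blade(bc,tr,t)
        qq,e1,e2=ik(p,R,qq); print(ph,qq.round(2),e1.round(4),e2.round(3),'wrist',wrist(qq).round(3),'elb',elbow(qq).round(2))
E
```

```text
theta 20
rest [ 0.69  0.36  2.02 -0.46  0.56 -0.44] 0.0 0.0 ([0.337, 2.234, -1.469], [-0.2463, -0.0063, 0.434])
scoop -0.16 [-0.68  0.52  1.63  0.3   1.21  2.38] 0.0 0.0 wrist [ 0.53 -0.34  0.4 ]
scoop 0.07 [-0.33  0.43  1.81  0.4   1.03  2.65] 0.0 0.0 wrist [ 0.55 -0.12  0.4 ]
gxb -0.06
0 [-0.54  0.47  1.73  0.34  1.13  2.49] 0.0 0.0 wrist [ 0.541 -0.245  0.401] elb [ 0.28 -0.09  0.7 ]
20 [-0.67  0.35  2.01  0.68  0.83  2.  ] 0.0 0.0 wrist [ 0.412 -0.236  0.389] elb [ 0.21 -0.08  0.73]
40 [-0.84  0.35  2.28  1.3   0.76  1.14] 0.0 0.0 wrist [ 0.299 -0.229  0.333] elb [ 0.19 -0.11  0.73]
60 [-1.03  0.58  2.52  1.76  1.07  0.24] 0.0 0.0 wrist [ 0.215 -0.223  0.24 ] elb [ 0.24 -0.26  0.66]
80 [-1.16  1.02  2.66  1.76  1.49 -0.47] 0.0 0.0 wrist [ 0.17  -0.22   0.136] elb [ 0.28 -0.46  0.47]
100 [-1.16  1.4   2.57  1.53  1.77 -0.9 ] 0.0 0.0 wrist [ 0.17  -0.22   0.005] elb [ 0.31 -0.54  0.25]
120 [-1.03  1.55  2.33  1.37  2.06 -1.03] 0.0 0.0 wrist [ 0.215 -0.223 -0.122] elb [ 0.38 -0.5   0.15]
theta 30
rest [ 0.78  0.37  2.11 -0.94  0.48  0.09] 0.0 0.0 ([0.357, 2.232, -1.459], [0.2835, 0.
[... 2226 characters left out ...]
  1.67  0.61  1.42  2.22] 0.0 0.0 wrist [ 0.532 -0.371  0.32 ] elb [ 0.33 -0.19  0.65]
20 [-0.82  0.55  1.88  0.79  1.26  1.77] 0.0 0.0 wrist [ 0.431 -0.364  0.313] elb [ 0.28 -0.2   0.67]
40 [-0.95  0.57  2.07  1.02  1.22  1.22] 0.0 0.0 wrist [ 0.342 -0.358  0.272] elb [ 0.25 -0.23  0.67]
60 [-1.06  0.69  2.21  1.21  1.29  0.63] 0.0 0.0 wrist [ 0.276 -0.354  0.2  ] elb [ 0.26 -0.32  0.62]
80 [-1.13  0.87  2.27  1.28  1.45  0.12] 0.0 0.0 wrist [ 0.241 -0.352  0.122] elb [ 0.27 -0.41  0.54]
100 [-1.13  1.1   2.23  1.26  1.64 -0.31] 0.0 0.0 wrist [ 0.241 -0.352  0.019] elb [ 0.3  -0.48  0.42]
120 [-1.06  1.29  2.1   1.21  1.85 -0.63] 0.0 0.0 wrist [ 0.276 -0.354 -0.081] elb [ 0.35 -0.49  0.31]
```

```bash
sed -i 's/^GL=.*/GL=-.02/' h.py; python3 - <<'E'
from h import *
tr=turner_R(np.radians(-3.8)); gp=np.array([.434,.346,.056])
bc=gp+tr.apply([.1145,0,-.052]); print('blade',bc)
for th in (30,35,38):
    t=np.radians(th)
    tcp,R=tcp_for_blade(bc,tr,t)
    for up in (.12,0.06,0):
        q,e1,e2=ik(tcp+[0,0,up],R,np.array([.5,.3,1.7,-.3,1.,-.4])); print(th,up,'rest',q.round(2),e1.round(4),e2.round(4))
tcp,R=tcp_for_blade(bc,tr,np.radians(35)); p0,R0,s=cur(); print(tcp,p0,s['qpos'].round(2)); m=R0.as_matrix(); print(m.round(2)); print(R.as_matrix().round(2))
E
```

```text
blade [0.54824827 0.33841164 0.004     ]
30 0.12 rest [ 0.82  0.17  1.98 -0.61  0.74 -0.28] 0.0 0.0
30 0.06 rest [ 0.82  0.26  2.06 -0.75  0.61 -0.11] 0.0 0.0
30 0 rest [ 0.82  0.36  2.13 -0.96  0.49  0.14] 0.0 0.0
35 0.12 rest [ 0.86  0.18  2.03 -0.79  0.71 -0.09] 0.0 0.0
35 0.06 rest [ 0.86  0.27  2.11 -0.96  0.6   0.13] 0.0 0.0
35 0 rest [ 0.86  0.37  2.17 -1.18  0.52  0.39] 0.0006 0.0098
38 0.12 rest [ 0.89  0.18  2.05 -0.9   0.7   0.04] 0.0 0.0
38 0.06 rest [ 0.89  0.28  2.13 -1.09  0.6   0.28] 0.0 0.0
38 0 rest [ 0.88  0.38  2.16 -1.18  0.55  0.41] 0.0032 0.0501
[0.42491796 0.34660323 0.04043611] [0.38986398 0.01053269 0.25845781] [-0.49 -0.4   2.25  0.52  0.75  0.83]
[[ 0.78 -0.02  0.63]
 [-0.06 -1.    0.05]
 [ 0.63 -0.08 -0.77]]
[[-0.82  0.07  0.57]
 [ 0.05  1.   -0.04]
 [-0.57  0.   -0.82]]
```

```bash
python3 -m creep '{"slide":[[0,0.2,0],[0,0.4,0],[0,0.6,0],[0,0.8,0],[0,1,0],[0,1,0],[0,1,0],[0,1,0],[0,1,0],[0,1,0],[0,1,0],[0,1,0],[0,1,0]],"twist":[[-0.014,-0.001,0.017],[-0.028,-0.002,0.035],[-0.043,-0.004,0.053],[-0.057,-0.005,0.07],[-0.071,-0.006,0.088],[-0.086,-0.007,0.105],[-0.1,-0.008,0.123],[-0.114,-0.009,0.14],[-0.128,-0.011,0.158],[-0.143,-0.012,0.175],[-0.157,-0.013,0.193],[-0.157,-0.013,0.193],[-0.157,-0.013,0.193]],"fingers":[1,1,1,1,1,1,1,1,1,1,1,1,1]}'; python3 - <<'E'
from h import *
tr=turner_R(np.radians(-3.8)); bc=np.array([.5482,.3384,.004])
tcp,R=tcp_for_blade(bc,tr,np.radians(32)); p0,R0,s=cur(); print(s['qpos'].round(2),tcp, delta(tcp+[0,0,.12],R)); 
E
```

```text
clock: 2.8
position: [0.3899, 0.1603, 0.2579]
ee_rot: [0.211, 0.683, 0.649, 0.262]
contact_force: [0.2, -0.6, -0.1]
width: 0.0854
[ 0.39 -0.28  2.2  -0.36  0.58  0.68] [0.42404203 0.34664656 0.03988709] ([0.228, 1.242, -0.653], [-0.1556, 0.0138, 0.1988])
```

```bash
python3 -m creep '{"slide":[[0,0.1,0],[0.05,0.2,0],[0.1,0.3,0],[0.1,0.4,0],[0.1,0.5,0],[0.1,0.6,0],[0.15,0.7,0],[0.15,0.8,0],[0.2,0.9,0],[0.228,1,0],[0.228,1,0],[0.228,1,0],[0.228,1,0]],"twist":[[-0.014,0.001,0.018],[-0.028,0.002,0.036],[-0.042,0.004,0.054],[-0.057,0.005,0.072],[-0.071,0.006,0.09],[-0.085,0.007,0.108],[-0.099,0.008,0.126],[-0.113,0.01,0.145],[-0.127,0.011,0.163],[-0.141,0.012,0.18],[-0.1556,0.0138,0.1988],[-0.1556,0.0138,0.1988],[-0.1556,0.0138,0.1988]],"fingers":[1,1,1,1,1,1,1,1,1,1,1,1,1]}'; python3 - <<'E'
from h import *
tr=turner_R(np.radians(-3.8)); bc=np.array([.5482,.3384,.004])
tcp,R=tcp_for_blade(bc,tr,np.radians(32)); p0,R0,s=cur(); print(s['qpos'].round(2),tcp, delta(tcp+[0,0,.06],R)); 
E
```

```text
clock: 4.1
position: [0.4236, 0.3101, 0.2573]
ee_rot: [0.275, 0.032, 0.961, -0.009]
contact_force: [0.2, 0.4, -0.3]
width: 0.0856
[ 0.77  0.02  1.89 -0.53  0.9  -0.46] [0.42404203 0.34664656 0.03988709] ([0.003, 0.244, -1.05], [-0.0001, -0.0, 0.0002])
```

```bash
python3 -m creep '{"slide":[[0,0.244,-0.25],[0,0.244,-0.5],[0,0.244,-0.75],[0,0.244,-1],[0,0.244,-1]],"twist":[[0,0,0],[0,0,0],[0,0,0],[0,0,0],[0,0,0]],"fingers":[1,1,1,1,1]}'; python3 - <<'E'
from h import *
tr=turner_R(np.radians(-3.8)); bc=np.array([.5482,.3384,.004])
tcp,R=tcp_for_blade(bc,tr,np.radians(32)); print(delta(tcp,R),cur()[2]['qpos'].round(2)); 
d=grab('scene'); cv2.imwrite('pics/s1.png',cv2.resize(d['img'][40:160,220:380],None,fx=5,fy=5,interpolation=cv2.INTER_CUBIC))
d=grab('top'); cv2.imwrite('pics/t1.png',cv2.resize(d['img'][150:290,130:290],None,fx=4.2,fy=4.2,interpolation=cv2.INTER_CUBIC))
E
```

```text
clock: 4.6
position: [0.421, 0.3432, 0.1027]
ee_rot: [0.272, 0.031, 0.962, -0.013]
contact_force: [0.3, 0.1, 0.7]
width: 0.0854
([0.021, 0.023, -0.419], [0.0013, -0.0012, 0.0001]) [ 0.84  0.25  2.08 -0.81  0.61 -0.04]
```

View pics/s1.png

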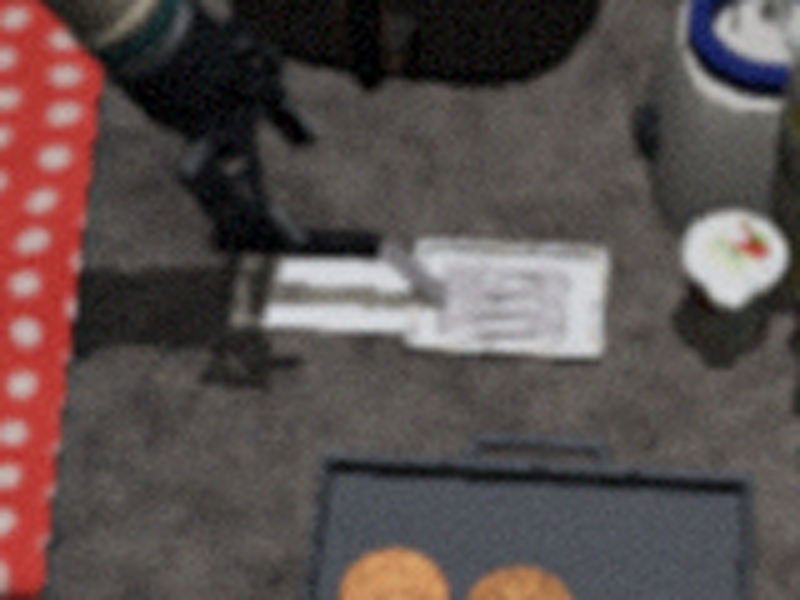

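View pics/t1.png

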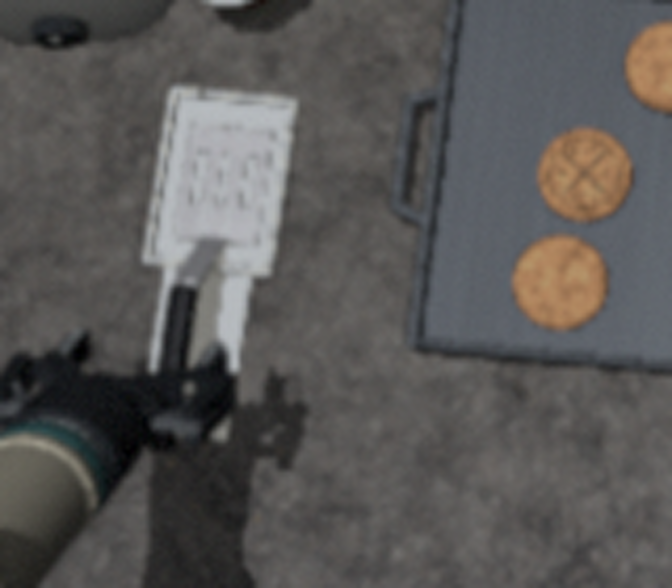

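```bash
python3 -m creep '{"slide":[[0.01,0.02,-0.15],[0.01,0.02,-0.3],[0.01,0.02,-0.41],[0.01,0.02,-0.41],[0.01,0.02,-0.41]],"twist":[[0,0,0],[0,0,0],[0,0,0],[0,0,0],[0,0,0]],"fingers":[1,1,1,1,1]}' 100; python3 - <<'E'
from h import *
tr=turner_R(np.radians(-3.8)); bc=np.array([.5482,.3384,.004])
tcp,R=tcp_for_blade(bc,tr,np.radians(32)); print(delta(tcp,R),cur()[2]['qpos'].round(2)); 
E
```

```text
clock: 5.2
position: [0.4265, 0.3506, 0.0484]
ee_rot: [0.277, 0.031, 0.96, -0.008]
contact_force: [0.5, -0.1, 0.8]
width: 0.0853
([-0.016, -0.027, -0.057], [-0.0002, 0.0005, -0.0003]) [ 0.84  0.35  2.14 -1.03  0.51  0.21]
```

```bash
python3 -m creep '{"slide":[[0,0,0],[0,0,0],[0,0,0],[0,0,0],[0,0,0],[0,0,0],[0,0,0],[0,0,0]],"twist":[[0,0,0],[0,0,0],[0,0,0],[0,0,0],[0,0,0],[0,0,0],[0,0,0],[0,0,0]],"fingers":[-1,-1,-1,-1,-1,-1,-1,-1]}' 100
```

```text
clock: 6.0
position: [0.4253, 0.3497, 0.0468]
ee_rot: [0.276, 0.031, 0.961, -0.009]
contact_force: [-2.8, -0.3, 5.3]
width: 0.0177
```

```bash
python3 -m creep '{"slide":[[0,0,0],[0,0,0],[0,0,0],[0,0,0],[0,0,0],[-0.01,-0.02,-0.03],[-0.01,-0.02,-0.053],[-0.01,-0.02,-0.053],[-0.01,-0.02,-0.053]],"twist":[[0,0,0],[0,0,0],[0,0,0],[0,0,0],[0,0,0],[0,0,0],[0,0,0],[0,0,0],[0,0,0]],"fingers":[0,0,0,0,0,0,0,0,0]}' 100
python3 -m creep '{"slide":[[0,0,0],[0,0,0],[0,0,0],[0,0,0],[0,0,0],[0,0,0],[0,0,0],[0,0,0]],"twist":[[0,0,0],[0,0,0],[0,0,0],[0,0,0],[0,0,0],[0,0,0],[0,0,0],[0,0,0]],"fingers":[-1,-1,-1,-1,-1,-1,-1,-1]}' 100;  python3 - <<'E'
from h import *
print(cur()[2]['qpos'].round(3)); 
d=grab('scene'); cv2.imwrite('pics/s2.png',cv2.resize(d['img'][40:160,220:380],None,fx=5,fy=5,interpolation=cv2.INTER_CUBIC))
d=grab('top'); cv2.imwrite('pics/t2.png',cv2.resize(d['img'][150:290,130:290],None,fx=4.2,fy=4.2,interpolation=cv2.INTER_CUBIC))
E
```

```text
clock: 6.9
position: [0.4236, 0.3465, 0.0379]
ee_rot: [0.275, 0.03, 0.961, -0.01]
contact_force: [-0.3, 0.2, 0.8]
width: 0.0427
clock: 7.7
position: [0.4239, 0.347, 0.0385]
ee_rot: [0.276, 0.03, 0.961, -0.009]
contact_force: [-0.9, 1.2, 4.8]
width: 0.0186
[ 0.837  0.366  2.153 -1.071  0.494  0.263]
```

View pics/s2.png

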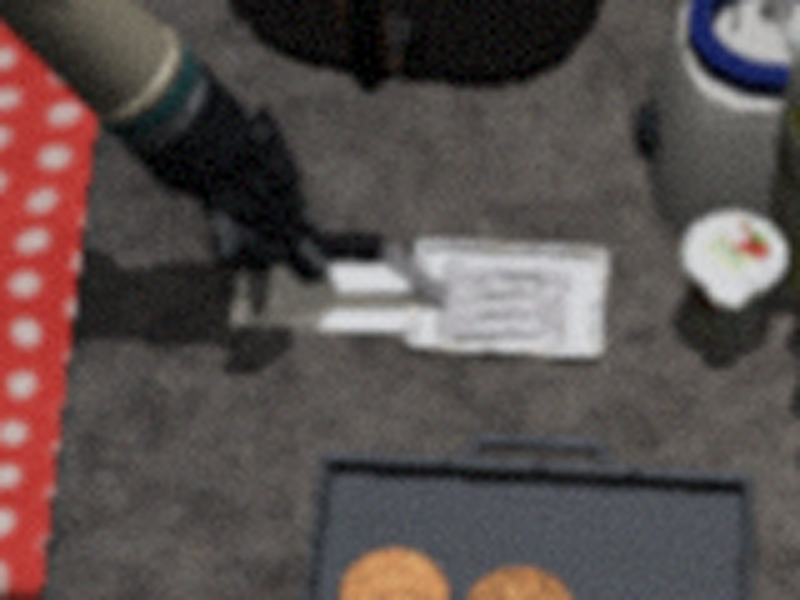

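View pics/t2.png

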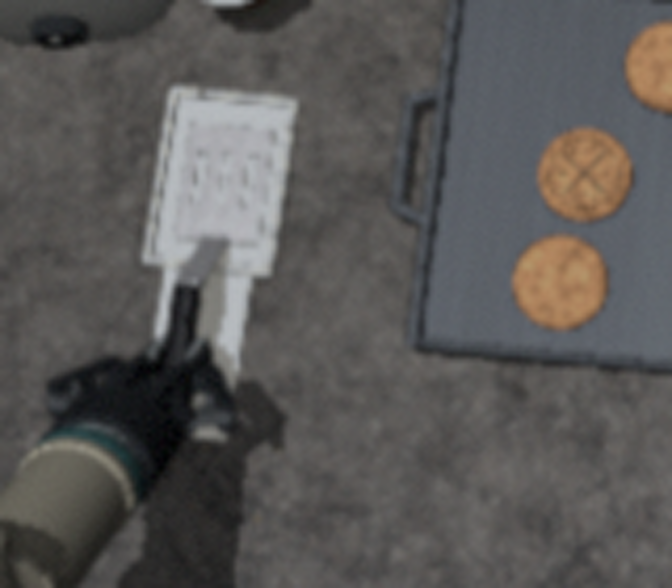

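```bash
cat >> h.py <<'E'
TRrest=turner_R(np.radians(-3.8))
Rgrip=Ro.from_quat([.030,.961,-.009,.276]) 
Rrel=TRrest.inv()*Rgrip
B=np.array([.1246,0,-.0345])
def pose(bc,tr): return np.asarray(bc)-tr.apply(B), tr*Rrel
def turner_now():
    p,R,s=cur(); tr=R*Rrel.inv(); return p+tr.apply(B),tr
def w2g(p):
    c,s=np.cos(GY),np.sin(GY); d=np.asarray(p)-G0; return np.array([c*d[0]+s*d[1],-s*d[0]+c*d[1],p[2]])
E
python3 - <<'E'
from h import *
print(cur()[1].as_quat().round(4), cur()[0])
p1=np.array([.4239,.347,.0385]); bc2=g2w(-.079,0,.09); p2,_=pose(bc2,turner_R(GY)); print(p2)
q=cur()[2]['qpos']
for a,b in ((0,0),(0,1),(.2,1),(.4,1),(.6,1),(.8,1),(1,1)):
    yaw=np.radians(-3.8+90*a); p=p1*(1-a)+p2*a; p[2]=.0385+(.14)*b
    q,e1,e2=ik(p,turner_R(yaw)*Rrel,q); print(a,p.round(3),q.round(2),e1.round(4),e2.round(3),wrist(q).round(2), (p+turner_R(yaw).apply(B)).round(3))
E
```

```text
[ 0.0304  0.9607 -0.0093  0.2758] [0.42392023 0.34697769 0.03855023]
[ 0.54650663 -0.15615238  0.1245    ]
0 [0.424 0.347 0.038] [ 0.84  0.37  2.15 -1.07  0.49  0.26] 0.0 0.0 [0.23 0.36 0.35] [0.548 0.339 0.004]
0 [0.424 0.347 0.179] [ 0.84  0.15  1.97 -0.65  0.76 -0.25] 0.0 0.0 [0.23 0.36 0.49] [0.548 0.339 0.144]
0.2 [0.448 0.246 0.179] [ 0.44 -0.    2.14 -0.23  0.46 -1.21] 0.0 0.0 [0.26 0.2  0.49] [0.569 0.277 0.144]
0.4 [0.473 0.146 0.179] [-0.09 -0.03  2.17  0.59  0.62 -2.64] 0.0 0.0 [0.31 0.04 0.49] [0.578 0.212 0.144]
0.6 [0.497 0.045 0.179] [-0.21  0.06  1.97  0.34  0.89 -2.7 ] 0.0148 0.262 [ 0.39 -0.01  0.53] [0.577 0.141 0.144]
0.8 [ 0.522 -0.056  0.179] [-0.25  0.16  1.8   0.11  1.04 -2.7 ] 0.0299 0.564 [ 0.47 -0.05  0.54] [0.568 0.06  0.144]
1 [ 0.547 -0.156  0.179] [-0.26  0.25  1.71 -0.12  1.06 -2.7 ] 0.0437 0.88 [ 0.52 -0.07  0.53] [ 0.555 -0.032  0.144]
```

```bash
python3 - <<'E'
from h import *
q=cur()[2]['qpos']
W=[(.424,.347,.18,-3.8,0),(.424,.347,.27,-3.8,32),(.42,.28,.27,-49,32),(.42,.20,.27,-94,32),(.45,.12,.27,-139,32),(.48,.05,.27,-184,32),(.52,-.05,.27,-229,32),(.5465,-.11,.27,-250,32),(.5465,-.156,.22,-273.8,16),(.5465,-.156,.16,-273.8,0)]
R0=cur()[1]; 
for x,y,z,yw,pi in W:
    tr=turner_R(np.radians(yw),0,np.radians(pi)); R=tr*Rrel
    q,e1,e2=ik(np.array([x,y,z]),R,q); print((x,y,z,yw,pi),q.round(2),e1.round(4),e2.round(3),((R*R0.inv()).as_rotvec()/(2*np.pi)).round(4), 'tip',(np.array([x,y,z])+tr.apply(B+[.044,0,0])).round(2)); R0=R
E
```

```text
(0.424, 0.347, 0.18, -3.8, 0) [ 0.84  0.15  1.97 -0.65  0.76 -0.26] 0.0 0.0 [ 0.     -0.0001  0.0001] tip [0.59 0.34 0.15]
(0.424, 0.347, 0.27, -3.8, 32) [ 0.56  0.21  1.49  0.    1.43 -0.95] 0.0 0.0 [ 0.0059  0.0887 -0.    ] tip [0.55 0.34 0.15]
(0.42, 0.28, 0.27, -49, 32) [ 0.45  0.15  1.58 -0.    1.41 -0.27] 0.0 0.0 [-0.     -0.     -0.1256] tip [0.5  0.19 0.15]
(0.42, 0.2, 0.27, -94, 32) [ 0.3   0.09  1.65 -0.    1.4   0.36] 0.0 0.0 [ 0.     0.    -0.125] tip [0.41 0.08 0.15]
(0.45, 0.12, 0.27, -139, 32) [ 0.11  0.09  1.65 -0.    1.4   0.96] 0.0 0.0 [ 0.    -0.    -0.125] tip [0.36 0.04 0.15]
(0.48, 0.05, 0.27, -184, 32) [-0.04  0.11  1.62 -0.    1.41  1.6 ] 0.0 0.0 [ 0.    -0.    -0.125] tip [0.36 0.06 0.15]
(0.52, -0.05, 0.27, -229, 32) [-0.23  0.18  1.54 -0.    1.42  2.19] 0.0 0.0 [ 0.     0.    -0.125] tip [0.44 0.04 0.15]
(0.5465, -0.11, 0.27, -250, 32) [-0.32  0.23  1.47 -0.    1.44  2.47] 0.0 0.0 [-0.     -0.     -0.0583] tip [0.5  0.01 0.15]
(0.5465, -0.156, 0.22, -273.8, 16) [-0.56  0.33  1.5   0.25  1.46  2.6 ] 0.0 0.0 [ 0.0443  0.0063 -0.0657] tip [ 0.56 -0.    0.14]
(0.5465, -0.156, 0.16, -273.8, 0) [-0.69  0.46  1.55  0.45  1.49  2.4 ] 0.0 0.0 [ 0.0443 -0.0029 -0.    ] tip [0.56 0.01 0.13]
```

```bash
python3 -m creep '{"slide":[[0,0,0.05],[0,0,0.1],[0,0,0.3],[0,0,0.5],[0,0,0.7],[0,0,0.943],[0,0,0.943],[0,0,0.943]],"twist":[[0,0,0],[0,0,0],[0,0,0],[0,0,0],[0,0,0],[0,0,0],[0,0,0],[0,0,0]],"fingers":[-1,-1,-1,-1,-1,-1,-1,-1]}' 100;  python3 - <<'E'
from h import *
p,R,s=cur();print(p,s['contact_force'],s['moment'],s['width'],[x.round(4) for x in delta([.424,.347,.27],turner_R(np.radians(-3.8),0,np.radians(32))*Rrel)] if 0 else '')
d=grab('scene'); cv2.imwrite('pics/s3.png',cv2.resize(d['img'][40:160,220:380],None,fx=5,fy=5,interpolation=cv2.INTER_CUBIC))
E
```

```text
clock: 8.6
position: [0.4231, 0.3459, 0.1792]
ee_rot: [0.275, 0.031, 0.961, -0.01]
contact_force: [-1.2, -0.2, -2.0]
width: 0.0186
[0.423053   0.34590791 0.1792341 ] [-1.22851194 -0.2024197  -2.02492288] [0.02185603 0.45183069 0.00753192] 0.01855108657199441
```

View pics/s3.png

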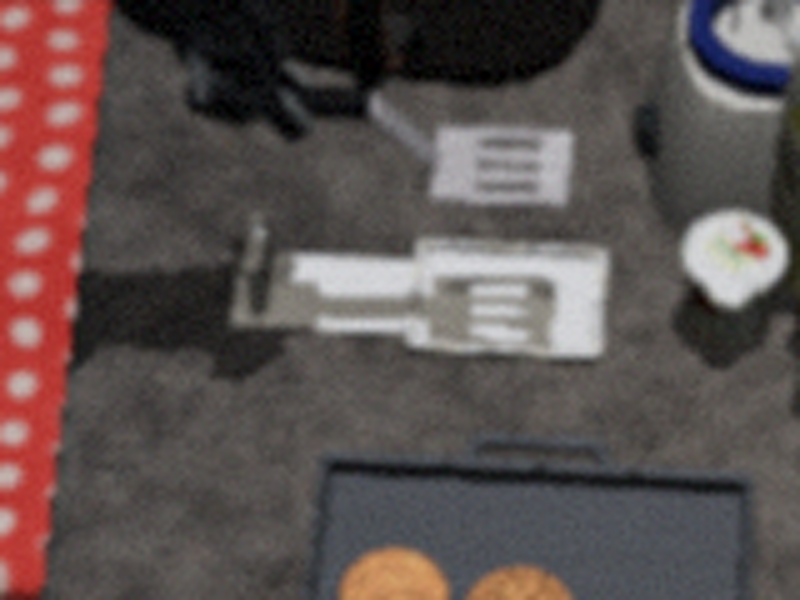

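```bash
python3 - <<'E'
from h import *
d=dict(np.load('scene0.npz'))
c=np.array([(437,122),(575,128),(568,208),(430,200)])/5+[220,40]
w=onplane(d,c,.146); print(w.round(4),w.mean(0).round(4)); bc,tr=turner_now(); print(bc.round(4)); print(tr.as_euler('ZYX',degrees=True).round(2)); print(tr.inv().apply(w-bc).round(4))
E
python3 -m creep '{"slide":[[0,0,0.1],[0,0,0.3],[0,0,0.5],[0,0,0.6],[0,0,0.6]],"twist":[[0.001,0.022,0],[0.003,0.044,0],[0.004,0.066,0],[0.0059,0.0887,0],[0.0059,0.0887,0]],"fingers":[-1,-1,-1,-1,-1]}'
python3 -m creep '{"slide":[[0,-0.1,0],[0,-0.2,0],[0,-0.3,0],[0,-0.4,0],[0,-0.5,0],[0,-0.6,0],[0,-0.7,0],[0,-0.8,0],[0,-0.9,0],[0,-0.98,0],[0,-0.98,0],[0,-0.98,0]],"twist":[[0,0,-0.023],[0,0,-0.046],[0,0,-0.069],[0,0,-0.092],[0,0,-0.115],[0,0,-0.138],[0,0,-0.161],[0,0,-0.184],[0,0,-0.207],[0,0,-0.23],[0,0,-0.25],[0,0,-0.25]],"fingers":[-1,-1,-1,-1,-1,-1,-1,-1,-1,-1,-1,-1]}'; python3 -c "
from h import *
print(cur()[2]['qpos'].round(2))"
```

```text
[[0.5057 0.3734 0.146 ]
 [0.5969 0.3677 0.146 ]
 [0.5913 0.2979 0.146 ]
 [0.5021 0.3051 0.146 ]] [0.549 0.336 0.146]
[0.5467 0.3366 0.143 ]
[-3.95  0.2  -0.19]
[[-0.0435  0.0339  0.0029]
 [ 0.0479  0.0345  0.0032]
 [ 0.0471 -0.0356  0.003 ]
 [-0.0423 -0.0345  0.0027]]
clock: 9.15
position: [0.4283, 0.3463, 0.2696]
ee_rot: [0.0, 0.034, 0.999, 0.0]
contact_force: [0.3, -0.7, -2.1]
width: 0.0189
clock: 10.35
position: [0.4212, 0.1989, 0.2665]
ee_rot: [-0.001, 0.729, 0.684, -0.003]
contact_force: [-0.2, 1.1, -1.6]
width: 0.0185
[ 0.29  0.09  1.65 -0.    1.4   0.36]
```

```bash
python3 -m creep '{"slide":[[0.04,-0.1,0],[0.08,-0.2,0],[0.12,-0.3,0],[0.16,-0.4,0],[0.2,-0.5,0],[0.24,-0.6,0],[0.28,-0.7,0],[0.32,-0.8,0],[0.36,-0.9,0],[0.4,-1,0],[0.4,-1,0],[0.4,-1,0]],"twist":[[0,0,-0.023],[0,0,-0.046],[0,0,-0.069],[0,0,-0.092],[0,0,-0.115],[0,0,-0.138],[0,0,-0.161],[0,0,-0.184],[0,0,-0.207],[0,0,-0.23],[0,0,-0.25],[0,0,-0.25]],"fingers":[-1,-1,-1,-1,-1,-1,-1,-1,-1,-1,-1,-1]}'
python3 -m creep '{"slide":[[0.06,-0.1,0],[0.12,-0.2,0],[0.18,-0.3,0],[0.24,-0.5,0],[0.3,-0.6,0],[0.36,-0.8,0],[0.4,-0.9,0],[0.44,-1,0],[0.44,-1,0],[0.44,-1,0]],"twist":[[0,0,-0.023],[0,0,-0.046],[0,0,-0.069],[0,0,-0.092],[0,0,-0.115],[0,0,-0.138],[0,0,-0.161],[0,0,-0.1833],[0,0,-0.1833],[0,0,-0.1833]],"fingers":[-1,-1,-1,-1,-1,-1,-1,-1,-1,-1]}'; python3 -c "
from h import *
print(cur()[2]['qpos'].round(2)); t=turner_now(); print(t[1].as_euler('ZYX',degrees=True))
print(delta([.5465,-.156,.22],turner_R(np.radians(-273.8),0,np.radians(16))*Rrel),delta([.5465,-.156,.16],turner_R(np.radians(-273.8),0,0)*Rrel))"
```

```text
clock: 11.55
position: [0.4825, 0.0497, 0.2676]
ee_rot: [0.0, 1.0, -0.03, -0.002]
contact_force: [0.1, 0.5, -1.9]
width: 0.0184
clock: 12.55
position: [0.5489, -0.0994, 0.2685]
ee_rot: [0.0, 0.823, -0.569, -0.001]
contact_force: [-0.2, 0.5, -1.4]
width: 0.0182
[-0.3   0.23  1.47  0.    1.44  2.48]
[1.10513829e+02 3.19480612e+01 3.12231862e-02]
([-0.016, -0.378, -0.323], [0.0442, 0.0064, -0.0671]) ([-0.016, -0.378, -0.723], [0.0885, 0.0129, -0.0657])
```

```bash
cat >> h.py <<'E'
def tip_pose(gx,gy,zt,pitch=0,roll=0,dyaw=0):
    tr=turner_R(GY+dyaw,roll,pitch); tip=g2w(gx,gy,zt); return pose(tip-tr.apply([.044,0,0]),tr)
E
python3 - <<'E'
from h import *
print(delta(*tip_pose(-.035,0,.06,np.radians(5))))
E
```

```text
([-0.014, -0.354, -1.063], [0.0746, 0.0109, -0.0663])
```

```bash
python3 -m creep '{"slide":[[0,-0.1,0],[0,-0.2,-0.1],[0,-0.3,-0.2],[-0.01,-0.354,-0.4],[-0.014,-0.354,-0.6],[-0.014,-0.354,-0.8],[-0.014,-0.354,-1],[-0.014,-0.354,-1],[-0.014,-0.354,-1]],"twist":[[0.015,0.002,-0.013],[0.03,0.004,-0.026],[0.045,0.006,-0.04],[0.06,0.009,-0.053],[0.0746,0.0109,-0.0663],[0.0746,0.0109,-0.0663],[0.0746,0.0109,-0.0663],[0.0746,0.0109,-0.0663],[0.0746,0.0109,-0.0663]],"fingers":[-1,-1,-1,-1,-1,-1,-1,-1,-1]}'
python3 - <<'E'
from h import *
bc,tr=turner_now(); print(w2g(bc).round(4),tr.as_euler('ZYX',degrees=True).round(2),cur()[2]['contact_force'],cur()[2]['qpos'].round(2))
print(delta(*tip_pose(-.035,0,.030,np.radians(5))))
for n,(x0,y0,x1,y1) in dict(scene=(250,100,390,220),top=(215,130,375,250)).items():
    d=grab(n); cv2.imwrite(f'pics/{n}4.png',cv2.resize(d['img'][y0:y1,x0:x1],None,fx=5,fy=5,interpolation=cv2.INTER_CUBIC))
E
```

```text
clock: 13.45
position: [0.5476, -0.1523, 0.12]
ee_rot: [0.17, -0.665, 0.71, 0.16]
contact_force: [0.3, -0.7, -2.1]
width: 0.0183
[-0.0786 -0.0011  0.0747] [8.603e+01 5.060e+00 5.000e-02] [ 0.3099002  -0.66025122 -2.07249103] [-0.65  0.46  1.61  0.4   1.36  2.42]
([-0.005, -0.002, -0.273], [0.0002, -0.0001, 0.0005])
```

View pics/top4.png

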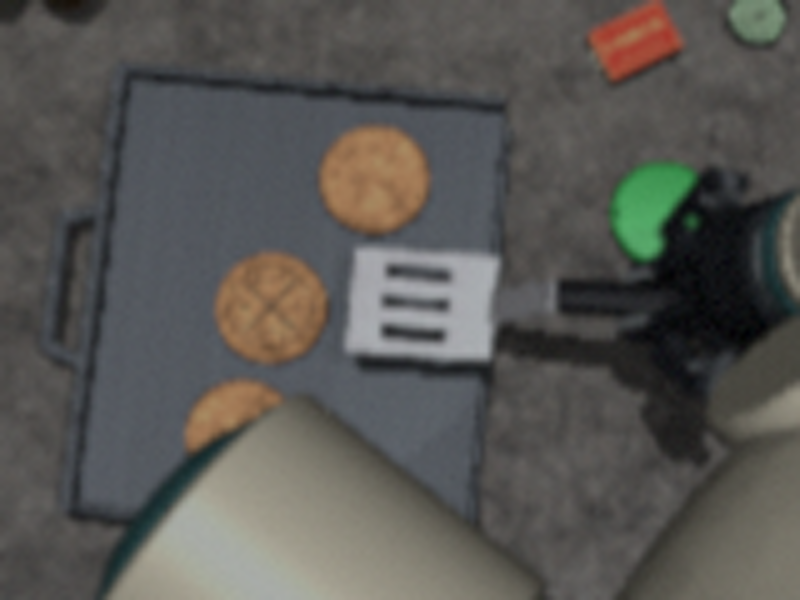

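View pics/scene4.png

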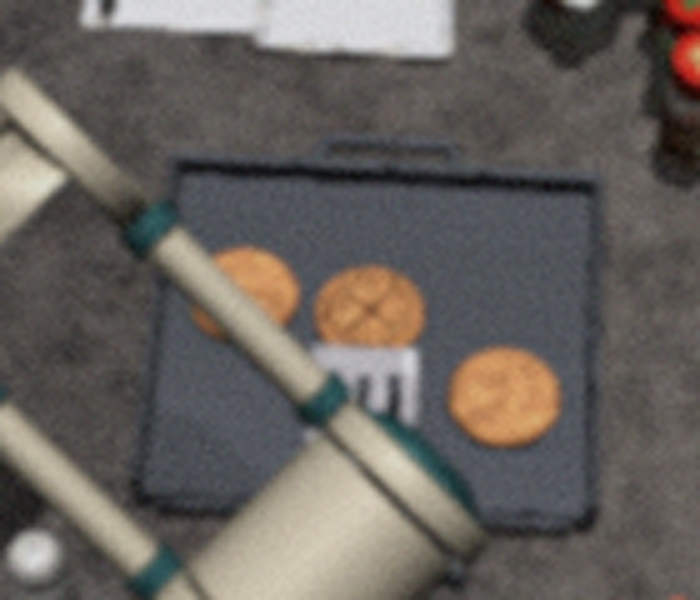

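```bash
python3 -m creep '{"slide":[[-0.015,0,-0.1],[-0.02,0,-0.2],[-0.02,0,-0.273],[-0.02,0,-0.273],[-0.02,0,-0.273]],"twist":[[0,0,0.0005],[0,0,0.0005],[0,0,0.0005],[0,0,0.0005],[0,0,0.0005]],"fingers":[-1,-1,-1,-1,-1]}'
python3 -m creep '{"slide":[[0,0,-0.01],[0,0,-0.02],[0,0,-0.02],[0,0,-0.02]],"twist":[[0,0,0],[0,0,0],[0,0,0],[0,0,0]],"fingers":[-1,-1,-1,-1]}'
python3 - <<'E'
from h import *
bc,tr=turner_now(); print(w2g(bc).round(4),w2g(bc+tr.apply([.044,0,0])).round(4),tr.as_euler('ZYX',degrees=True).round(2))
E
python3 -m creep '{"slide":[[0,0,-0.01],[0,0,-0.013],[0,0,-0.013],[0,0,-0.013]],"twist":[[0,0,0],[0,0,0],[0,0,0],[0,0,0]],"fingers":[-1,-1,-1,-1]}'
```

```text
clock: 14.05
position: [0.5444, -0.1533, 0.0782]
ee_rot: [0.17, -0.665, 0.71, 0.16]
contact_force: [0.2, 0.9, -1.7]
width: 0.0188
clock: 14.45
position: [0.5447, -0.1535, 0.0759]
ee_rot: [0.17, -0.665, 0.71, 0.159]
contact_force: [-0.6, -0.1, -2.0]
width: 0.0184
[-0.0801  0.0017  0.0304] [-0.0363  0.0015  0.0265] [8.604e+01 5.120e+00 4.000e-02]
clock: 14.85
position: [0.5446, -0.1535, 0.0737]
ee_rot: [0.17, -0.665, 0.71, 0.159]
contact_force: [-0.8, -0.1, -1.9]
width: 0.0188
```

Tip estimated at about z = 24.5 mm; step down to feel the face.

```bash
for i in 1 2; do python3 -m creep '{"slide":[[0,0,-0.007],[0,0,-0.007],[0,0,-0.007]],"twist":[[0,0,0],[0,0,0],[0,0,0]],"fingers":[-1,-1,-1]}'|egrep 'pos|contact'; done
```

```text
position: [0.5445, -0.1534, 0.0726]
contact_force: [0.3, -0.1, -1.3]
position: [0.5446, -0.1535, 0.0717]
contact_force: [0.2, -0.5, -0.8]
```

```bash
for i in 1; do python3 -m creep '{"slide":[[0,0,-0.007],[0,0,-0.007],[0,0,-0.007]],"twist":[[0,0,0],[0,0,0],[0,0,0]],"fingers":[-1,-1,-1]}'|egrep 'pos|contact|rot'; done
```

```text
position: [0.5447, -0.1535, 0.0708]
ee_rot: [0.17, -0.665, 0.71, 0.159]
contact_force: [0.6, -0.9, 0.4]
```

```bash
python3 -m creep '{"slide":[[0.003,0.05,0],[0.007,0.1,0],[0.01,0.15,0],[0.013,0.2,0],[0.017,0.25,0],[0.02,0.3,0],[0.023,0.35,0],[0.027,0.4,0],[0.03,0.45,0],[0.033,0.5,0],[0.033,0.5,0],[0.033,0.5,0]],"twist":[[0,0,0],[0,0,0],[0,0,0],[0,0,0],[0,0,0],[0,0,0],[0,0,0],[0,0,0],[0,0,0],[0,0,0],[0,0,0],[0,0,0]],"fingers":[-1,-1,-1,-1,-1,-1,-1,-1,-1,-1,-1,-1]}'
python3 - <<'E'
from h import *
bc,tr=turner_now(); print(w2g(bc+tr.apply([.044,0,0])).round(4),tr.as_euler('ZYX',degrees=True).round(2))
for n,(x0,y0,x1,y1) in dict(scene=(250,100,390,220),top=(215,130,375,250)).items():
    d=grab(n); cv2.imwrite(f'pics/{n}5.png',cv2.resize(d['img'][y0:y1,x0:x1],None,fx=5,fy=5,interpolation=cv2.INTER_CUBIC))
E
```

```text
clock: 16.95
position: [0.5492, -0.0777, 0.0705]
ee_rot: [0.17, -0.665, 0.71, 0.16]
contact_force: [-0.2, 0.4, 1.2]
width: 0.0185
[0.0398 0.0022 0.0213] [86.08  5.05  0.1 ]
```

View pics/top5.png

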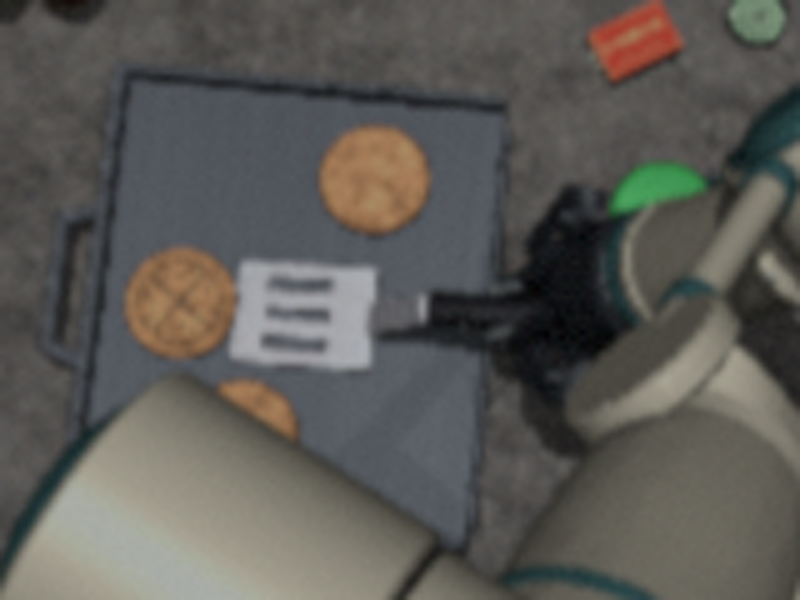

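View pics/scene5.png

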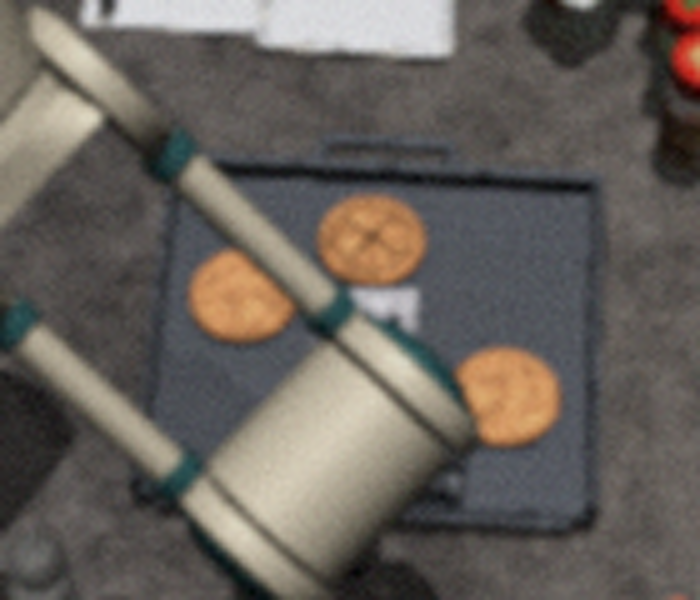

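```bash
python3 -m creep '{"slide":[[0.002,0.03,0],[0.004,0.06,0],[0.006,0.09,0],[0.008,0.12,0],[0.01,0.15,0],[0.012,0.18,0],[0.014,0.21,0],[0.016,0.24,0],[0.016,0.24,0]],"twist":[[0,0,0],[0,0,0],[0,0,0],[0,0,0],[0,0,0],[0,0,0],[0,0,0],[0,0,0],[0,0,0]],"fingers":[-1,-1,-1,-1,-1,-1,-1,-1,-1]}'
python3 - <<'E'
from h import *
bc,tr=turner_now(); print(w2g(bc+tr.apply([.044,0,0])).round(4),tr.as_euler('ZYX',degrees=True).round(2))
for n,(x0,y0,x1,y1) in dict(scene=(250,100,390,220),top=(215,130,375,250)).items():
    d=grab(n); cv2.imwrite(f'pics/{n}6.png',cv2.resize(d['img'][y0:y1,x0:x1],None,fx=5,fy=5,interpolation=cv2.INTER_CUBIC))
E
```

```text
clock: 17.95
position: [0.5518, -0.0414, 0.0707]
ee_rot: [0.17, -0.665, 0.71, 0.16]
contact_force: [0.1, 1.0, -0.8]
width: 0.0187
[0.0762 0.002  0.0214] [8.606e+01 5.050e+00 8.000e-02]
```

View pics/top6.png

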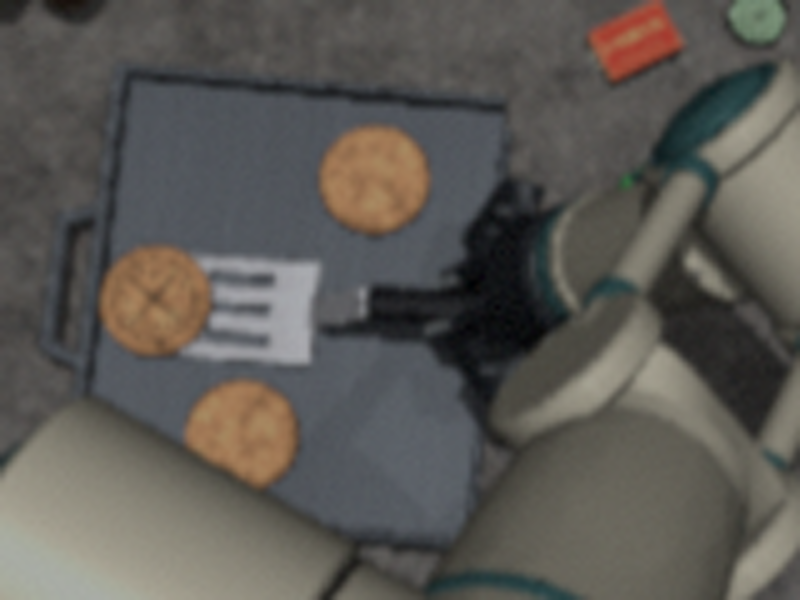

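View pics/scene6.png

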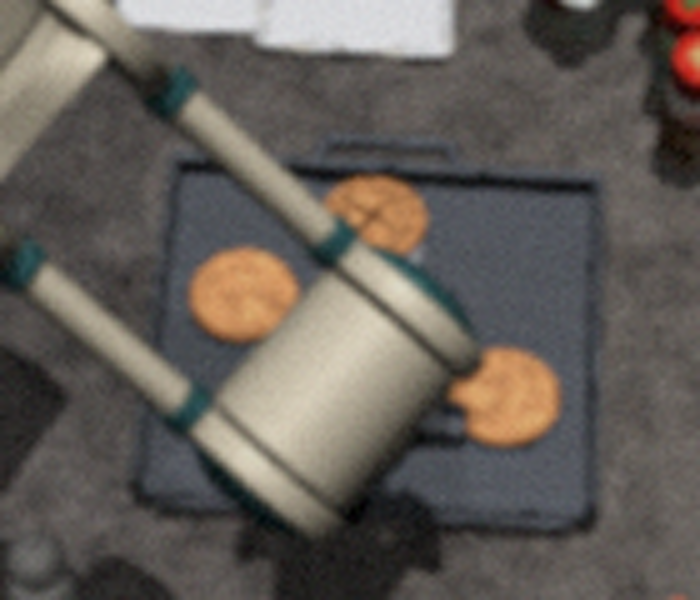

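```bash
python3 -m creep '{"slide":[[0.002,0.03,0],[0.004,0.06,0],[0.006,0.09,0],[0.008,0.12,0],[0.01,0.15,0],[0.012,0.18,0],[0.014,0.21,0],[0.015,0.225,0],[0.015,0.225,0]],"twist":[[0,0,0],[0,0,0],[0,0,0],[0,0,0],[0,0,0],[0,0,0],[0,0,0],[0,0,0],[0,0,0]],"fingers":[-1,-1,-1,-1,-1,-1,-1,-1,-1]}'
python3 - <<'E'
from h import *
bc,tr=turner_now(); print(w2g(bc+tr.apply([.044,0,0])).round(4),tr.as_euler('ZYX',degrees=True).round(2))
for n,(x0,y0,x1,y1) in dict(scene=(250,100,390,220),top=(215,130,375,250)).items():
    d=grab(n); cv2.imwrite(f'pics/{n}7.png',cv2.resize(d['img'][y0:y1,x0:x1],None,fx=5,fy=5,interpolation=cv2.INTER_CUBIC))
    P=cloud(d); 
    if n=='top': print(P[185:195,236:256:4,2].round(3))
E
```

```text
clock: 18.95
position: [0.5542, -0.0081, 0.0706]
ee_rot: [0.17, -0.665, 0.71, 0.16]
contact_force: [0.2, 0.3, 0.2]
width: 0.0189
[0.1096 0.0018 0.0214] [8.605e+01 5.070e+00 7.000e-02]
[[0.036 0.036 0.036 0.039 0.037]
 [0.033 0.034 0.035 0.037 0.037]
 [0.03  0.037 0.038 0.036 0.042]
 [0.039 0.035 0.037 0.038 0.037]
 [0.042 0.036 0.036 0.036 0.041]
 [0.033 0.034 0.035 0.033 0.039]
 [0.036 0.038 0.038 0.044 0.04 ]
 [0.032 0.035 0.034 0.039 0.04 ]
 [0.03  0.033 0.039 0.04  0.046]
 [0.031 0.036 0.038 0.037 0.045]]
```

View pics/top7.png

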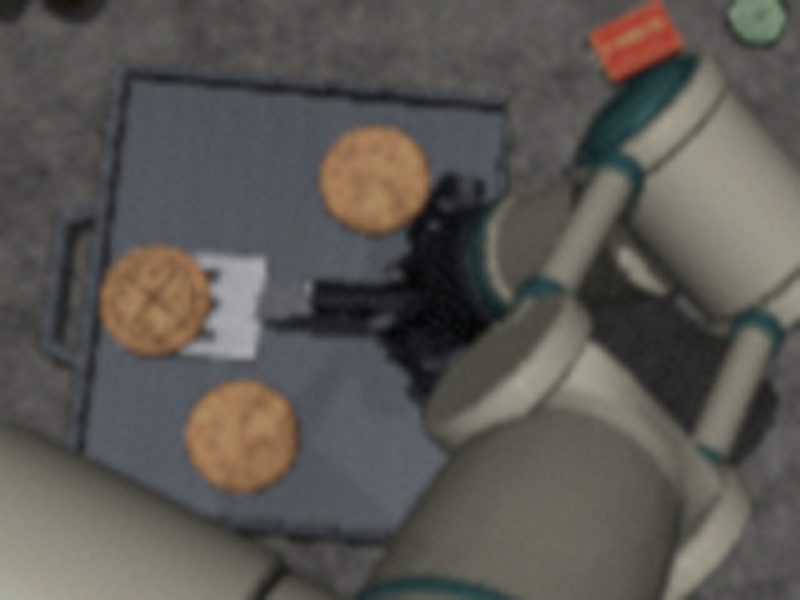

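View pics/scene7.png

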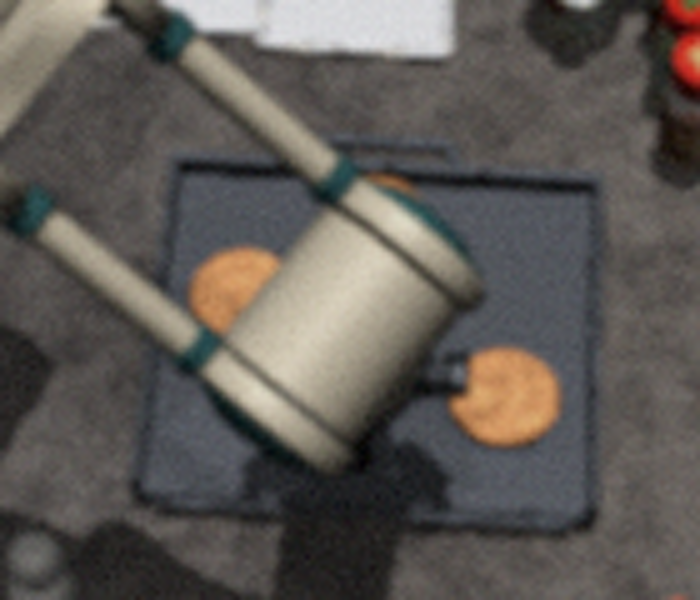

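```bash
python3 - <<'E'
from h import *
p0,R0,_=cur()
q=cur()[2]['qpos']
for a in ((.1115,.002,.0225,2.5),(.1125,.002,.0235,0),(.1125,.002,.0275,-3),(.110,.002,.037,-4),(.07,.002,.037,-4),(0.02,.002,.037,-4)):
    p,R=tip_pose(*a[:3],np.radians(a[3])); q,e,e2=ik(p,R,q); print(a,delta(p,R,p0,R0),e.round(4),e2.round(3),q.round(2))
E
```

```text
(0.1115, 0.002, 0.0225, 2.5) ([0.001, -0.001, -0.042], [0.007, -0.0007, 0.0005]) 0.0 0.0 [-0.45  0.47  1.8   0.52  1.14  2.46]
(0.1125, 0.002, 0.0235, 0) ([0.001, -0.005, -0.084], [0.014, -0.0012, 0.0005]) 0.0 0.0 [-0.48  0.49  1.8   0.56  1.16  2.42]
(0.1125, 0.002, 0.0275, -3) ([0.0, -0.016, -0.116], [0.0223, -0.0017, 0.0005]) 0.0 0.0 [-0.5   0.52  1.8   0.6   1.18  2.37]
(0.11, 0.002, 0.037, -4) ([-0.001, -0.035, -0.073], [0.0251, -0.0019, 0.0005]) 0.0 0.0 [-0.52  0.52  1.79  0.6   1.21  2.36]
(0.07, 0.002, 0.037, -4) ([-0.019, -0.301, -0.073], [0.0251, -0.0019, 0.0005]) 0.0 0.0 [-0.58  0.53  1.76  0.57  1.25  2.33]
(0.02, 0.002, 0.037, -4) ([-0.041, -0.634, -0.073], [0.0251, -0.0019, 0.0005]) 0.0 0.0 [-0.65  0.56  1.71  0.54  1.3   2.3 ]
```

```bash
python3 -m creep '{"slide":[[0.001,0.01,-0.015],[0.001,0.005,-0.03],[0.001,-0.001,-0.042],[0.001,-0.003,-0.063],[0.001,-0.005,-0.084],[0,-0.01,-0.1],[0,-0.016,-0.116],[-0.001,-0.025,-0.095],[-0.001,-0.035,-0.073],[-0.001,-0.035,-0.073],[-0.004,-0.07,-0.073],[-0.007,-0.12,-0.073],[-0.01,-0.17,-0.073],[-0.014,-0.23,-0.073],[-0.019,-0.301,-0.073],[-0.019,-0.301,-0.073]],"twist":[[0.0025,0,0],[0.005,0,0],[0.007,-0.001,0],[0.01,-0.001,0],[0.014,-0.001,0],[0.018,-0.001,0],[0.0223,-0.0017,0],[0.0235,-0.002,0],[0.025,-0.002,0],[0.025,-0.002,0],[0.025,-0.002,0],[0.025,-0.002,0],[0.025,-0.002,0],[0.025,-0.002,0],[0.025,-0.002,0],[0.025,-0.002,0]],"fingers":[-1,-1,-1,-1,-1,-1,-1,-1,-1,-1,-1,-1,-1,-1,-1,-1]}'
python3 - <<'E'
from h import *
bc,tr=turner_now(); print(w2g(bc).round(4),tr.as_euler('ZYX',degrees=True).round(2))
for n,(x0,y0,x1,y1) in dict(scene=(250,100,390,220),top=(215,130,375,250)).items():
    d=grab(n); cv2.imwrite(f'pics/{n}8.png',cv2.resize(d['img'][y0:y1,x0:x1],None,fx=5,fy=5,interpolation=cv2.INTER_CUBIC))
E
```

```text
clock: 20.65
position: [0.5519, -0.0559, 0.0594]
ee_rot: [0.226, -0.65, 0.695, 0.21]
contact_force: [0.3, -0.2, -1.8]
width: 0.0185
[0.0234 0.0006 0.0334] [85.94 -3.84 -0.09]
```

View pics/top8.png

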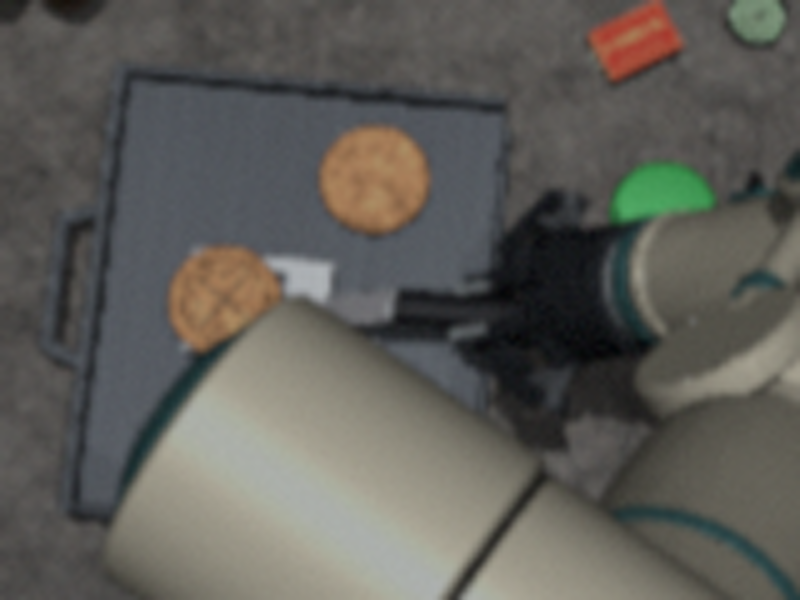

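View pics/scene8.png

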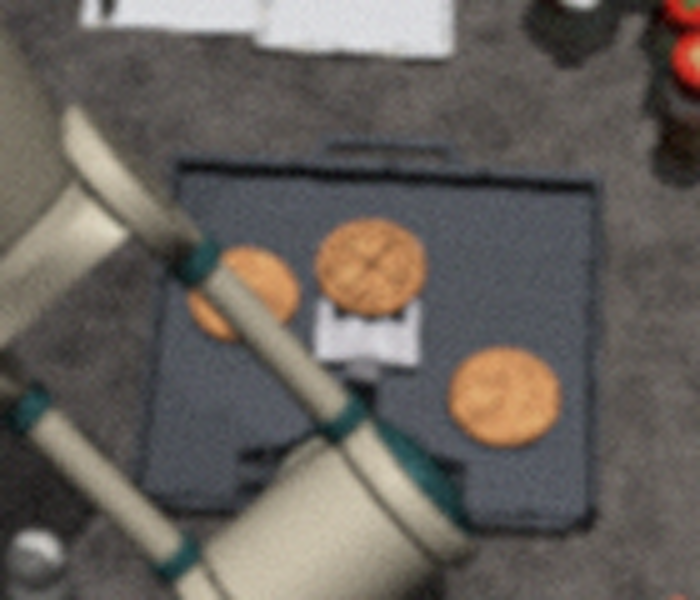

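```bash
cat >> h.py <<'E'
def edge_pose(gxb,Eg,Ez,phi,pitch=0):
    f=np.radians(phi); tr=turner_R(GY,f,np.radians(pitch)); e=g2w(gxb,Eg,Ez); return pose(e-tr.apply([0,.032,0]),tr)
E
python3 - <<'E'
from h import *
p0,R0,s=cur(); q=s['qpos']
print(delta(*edge_pose(-.08,.034,.033,0,-4)))
for a in ((-.08,.034,.033,0,-4),(-.08,.012,.042,12,-2),(-.08,.005,.042,20,0),(-.08,.005,.028,24,0),(-.08,.005,.028,40,0),(-.08,.005,.029,60,0),(-.08,.005,.030,75,0),(-.08,.005,.030,85,0),(-.08,.025,.032,85,0)):
    p,R=edge_pose(*a); q,e,e2=ik(p,R,q); print(a,q.round(2),e.round(4),e2.round(3),'wr',wrist(q).round(3),'tcp',p.round(3))
E
```

```text
([-0.047, -0.699, -0.006], [0.0002, 0.0001, 0.0006])
(-0.08, 0.034, 0.033, 0, -4) [-0.72  0.59  1.64  0.5   1.35  2.26] 0.0 0.0 wr [ 0.531 -0.373  0.353] tcp [ 0.544 -0.159  0.059]
(-0.08, 0.012, 0.042, 12, -2) [-0.75  0.51  1.74  0.61  1.23  2.07] 0.0 0.0 wr [ 0.484 -0.359  0.374] tcp [ 0.559 -0.159  0.078]
(-0.08, 0.005, 0.042, 20, 0) [-0.79  0.46  1.83  0.71  1.13  1.91] 0.0 0.0 wr [ 0.442 -0.344  0.376] tcp [ 0.56  -0.158  0.085]
(-0.08, 0.005, 0.028, 24, 0) [-0.81  0.47  1.9   0.79  1.07  1.77] 0.0 0.0 wr [ 0.419 -0.343  0.355] tcp [ 0.557 -0.158  0.073]
(-0.08, 0.005, 0.028, 40, 0) [-0.94  0.47  2.09  1.08  1.03  1.25] 0.0 0.0 wr [ 0.333 -0.337  0.312] tcp [ 0.544 -0.157  0.075]
(-0.08, 0.005, 0.029, 60, 0) [-1.1   0.61  2.28  1.37  1.17  0.57] 0.0 0.0 wr [ 0.248 -0.331  0.229] tcp [ 0.528 -0.156  0.074]
(-0.08, 0.005, 0.03, 75, 0) [-1.19  0.82  2.37  1.45  1.34  0.1 ] 0.0 0.0 wr [ 0.206 -0.328  0.15 ] tcp [ 0.516 -0.155  0.07 ]
(-0.08, 0.005, 0.03, 85, 0) [-1.23  0.97  2.38  1.44  1.46 -0.17] 0.0 0.0 wr [ 0.19  -0.327  0.092] tcp [ 0.51  -0.155  0.065]
(-0.08, 0.025, 0.032, 85, 0) [-1.28  0.98  2.41  1.39  1.45 -0.2 ] 0.0 0.0 wr [ 0.17  -0.326  0.094] tcp [ 0.49  -0.153  0.067]
```

```bash
python3 -m creep '{"slide":[[-0.003,-0.04,0],[-0.007,-0.1,0],[-0.012,-0.17,0],[-0.017,-0.24,0],[-0.022,-0.31,0],[-0.027,-0.38,0],[-0.032,-0.45,0],[-0.037,-0.52,0],[-0.041,-0.59,0],[-0.044,-0.64,0],[-0.046,-0.68,0],[-0.047,-0.7,0],[-0.047,-0.7,0],[-0.047,-0.7,0]],"twist":[[0,0,0],[0,0,0],[0,0,0],[0,0,0],[0,0,0],[0,0,0],[0,0,0],[0,0,0],[0,0,0],[0,0,0],[0,0,0],[0,0,0],[0,0,0],[0,0,0]],"fingers":[-1,-1,-1,-1,-1,-1,-1,-1,-1,-1,-1,-1,-1,-1]}'
python3 - <<'E'
from h import *
bc,tr=turner_now(); print(w2g(bc).round(4),tr.as_euler('ZYX',degrees=True).round(2))
p0,R0,s=cur()
for a in ((-.08,.034,.037,0,-4),(-.08,.028,.040,4,-3),(-.08,.02,.042,8,-2.5),(-.08,.012,.043,12,-2),(-.08,.008,.043,16,-1),(-.08,.005,.043,20,0),(-.08,.005,.035,22,0),(-.08,.005,.029,24,0)):
    p,R=edge_pose(*a); print(a,*delta(p,R,p0,R0))
for n,(x0,y0,x1,y1) in dict(scene=(250,100,390,220),top=(215,130,375,250)).items():
    d=grab(n); cv2.imwrite(f'pics/{n}9.png',cv2.resize(d['img'][y0:y1,x0:x1],None,fx=5,fy=5,interpolation=cv2.INTER_CUBIC))
E
```

```text
clock: 22.15
position: [0.5442, -0.1585, 0.0597]
ee_rot: [0.226, -0.65, 0.694, 0.211]
contact_force: [-0.1, -0.3, -1.9]
width: 0.0186
[-0.0794  0.0018  0.0338] [ 8.605e+01 -3.940e+00 -2.000e-02]
(-0.08, 0.034, 0.037, 0, -4) [0.001, -0.004, 0.02] [0.0002, 0.0001, 0.0004]
(-0.08, 0.028, 0.04, 4, -3) [0.027, -0.003, 0.069] [-0.0034, -0.0108, 0.0003]
(-0.08, 0.02, 0.042, 8, -2.5) [0.065, -0.004, 0.103] [-0.0055, -0.0218, 0.0001]
(-0.08, 0.012, 0.043, 12, -2) [0.101, -0.004, 0.13] [-0.0076, -0.0328, -0.0002]
(-0.08, 0.008, 0.043, 16, -1) [0.107, -0.001, 0.155] [-0.0111, -0.0437, -0.0007]
(-0.08, 0.005, 0.043, 20, 0) [0.103, 0.003, 0.178] [-0.0146, -0.0546, -0.0015]
(-0.08, 0.005, 0.035, 22, 0) [0.093, 0.004, 0.129] [-0.0149, -0.0601, -0.0017]
(-0.08, 0.005, 0.029, 24, 0) [0.083, 0.005, 0.092] [-0.0153, -0.0657, -0.0019]
```

View pics/top9.png

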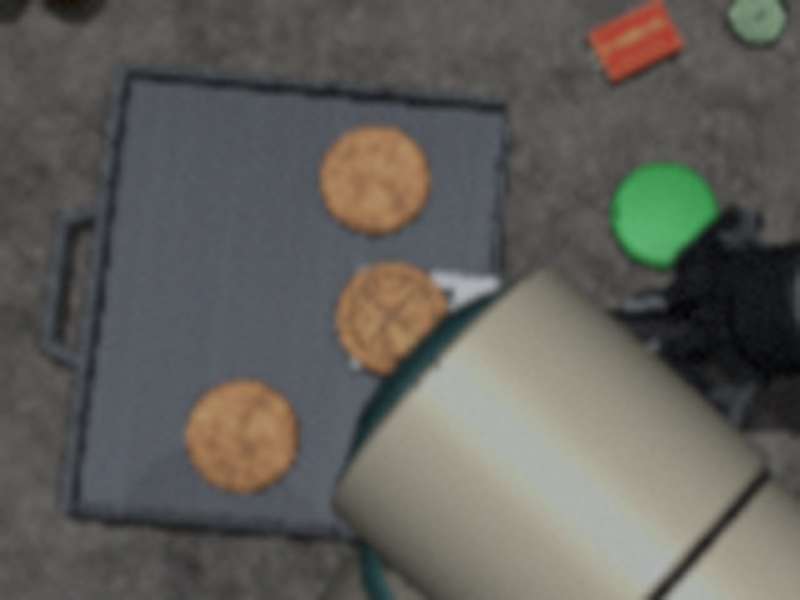

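View pics/scene9.png

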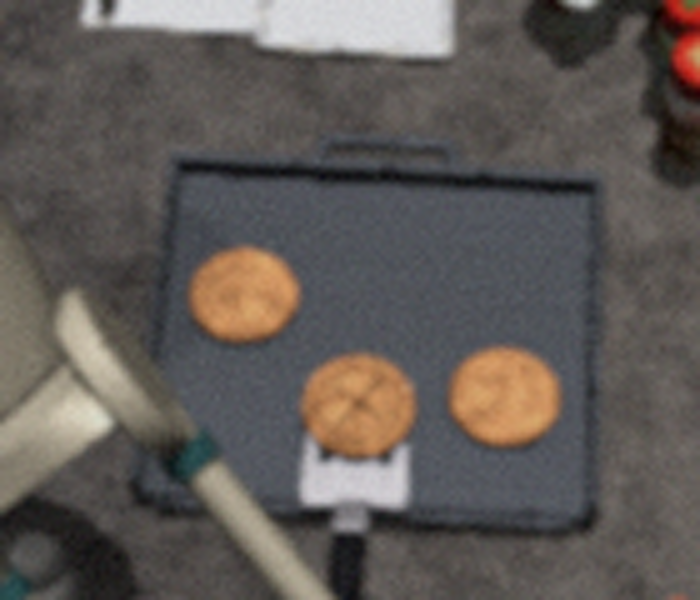

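```bash
python3 -m creep '{"slide":[[0.001,-0.004,0.02],[0.027,-0.003,0.069],[0.065,-0.004,0.103],[0.101,-0.004,0.13],[0.107,-0.001,0.155],[0.103,0.003,0.178],[0.093,0.004,0.129],[0.083,0.005,0.092],[0.083,0.005,0.092],[0.083,0.005,0.092]],"twist":[[0,0,0],[-0.0034,-0.0108,0],[-0.0055,-0.0218,0],[-0.0076,-0.0328,0],[-0.0111,-0.0437,-0.0007],[-0.0146,-0.0546,-0.0015],[-0.0149,-0.0601,-0.0017],[-0.0153,-0.0657,-0.0019],[-0.0153,-0.0657,-0.0019],[-0.0153,-0.0657,-0.0019]],"fingers":[-1,-1,-1,-1,-1,-1,-1,-1,-1,-1]}'
python3 - <<'E'
from h import *
bc,tr=turner_now(); print(w2g(bc+tr.apply([0,.032,0])).round(4),tr.as_euler('ZYX',degrees=True).round(2))
p0,R0,s=cur()
for ph in range(24,86,3):
    a=(-.08,.005,.027+.003*min(1,max(0,(ph-45)/20)),ph,0)
    p,R=edge_pose(*a); print(ph,*delta(p,R,p0,R0))
for n,(x0,y0,x1,y1) in dict(scene=(250,100,390,220)).items():
    d=grab(n); cv2.imwrite(f'pics/{n}10.png',cv2.resize(d['img'][y0:y1,x0:x1],None,fx=5,fy=5,interpolation=cv2.INTER_CUBIC))
E
```

```text
clock: 23.25
position: [0.5569, -0.1581, 0.0738]
ee_rot: [-0.333, 0.685, -0.646, -0.038]
contact_force: [0.1, 0.6, -1.7]
width: 0.0183
[-0.0803  0.0046  0.0292] [ 8.616e+01  1.000e-02 -2.400e+01]
24 [-0.002, 0.002, -0.015] [0.0, -0.0, 0.0001]
27 [-0.017, 0.003, -0.01] [-0.0005, -0.0083, 0.0001]
30 [-0.033, 0.004, -0.006] [-0.0011, -0.0166, 0.0001]
33 [-0.049, 0.005, -0.003] [-0.0016, -0.0249, 0.0001]
36 [-0.065, 0.006, -0.0] [-0.0022, -0.0333, 0.0001]
39 [-0.082, 0.007, 0.001] [-0.0027, -0.0416, 0.0001]
42 [-0.098, 0.008, 0.002] [-0.0033, -0.0499, 0.0001]
45 [-0.115, 0.01, 0.002] [-0.0039, -0.0582, 0.0001]
48 [-0.131, 0.011, 0.004] [-0.0044, -0.0665, 0.0001]
51 [-0.147, 0.012, 0.005] [-0.005, -0.0748, 0.0001]
54 [-0.163, 0.013, 0.005] [-0.0055, -0.0831, 0.0001]
57 [-0.179, 0.014, 0.004] [-0.0061, -0.0915, 0.0001]
60 [-0.195, 0.015, 0.003] [-0.0066, -0.0998, 0.0001]
63 [-0.211, 0.016, 0.001] [-0.0072, -0.1081, 0.0001]
66 [-0.226, 0.017, -0.003] [-0.0077, -0.1164, 0.0001]
69 [-0.241, 0.018, -0.01] [-0.0083, -0.1247, 0.0001]
72 [-0.255, 0.019, -0.018] [-0.0089, -0.133, 0.0001]
75 [-0.269, 0.02, -0.026] [-0.0094, -0.1414, 0.0001]
78 [-0.283, 0.021, -0.035] [-0.01, -0.1497, 0.0001]
81 [-0.296, 0.022, -0.045] [-0.0105, -0.158, 0.0001]
84 [-0.309, 0.022, -0.056] [-0.0111, -0.1663, 0.0001]
```

View pics/scene10.png

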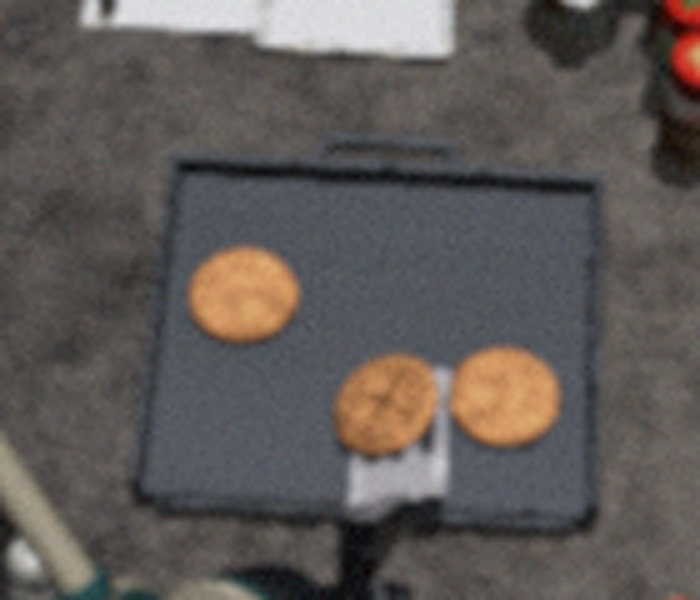

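```bash
python3 -m creep '{"slide":[[-0.017,0.003,-0.01],[-0.033,0.004,-0.006],[-0.049,0.005,-0.003],[-0.065,0.006,0],[-0.082,0.007,0.001],[-0.098,0.008,0.002],[-0.115,0.01,0.002],[-0.131,0.011,0.004],[-0.147,0.012,0.005],[-0.163,0.013,0.005],[-0.179,0.014,0.004],[-0.195,0.015,0.003],[-0.195,0.015,0.003]],"twist":[[-0.0005,-0.0083,0],[-0.0011,-0.0166,0],[-0.0016,-0.0249,0],[-0.0022,-0.0333,0],[-0.0027,-0.0416,0],[-0.0033,-0.0499,0],[-0.0039,-0.0582,0],[-0.0044,-0.0665,0],[-0.005,-0.0748,0],[-0.0055,-0.0831,0],[-0.0061,-0.0915,0],[-0.0066,-0.0998,0],[-0.0066,-0.0998,0]],"fingers":[-1,-1,-1,-1,-1,-1,-1,-1,-1,-1,-1,-1,-1]}'
python3 - <<'E'
from h import *
bc,tr=turner_now(); print(w2g(bc+tr.apply([0,.032,0])).round(4),tr.as_euler('ZYX',degrees=True).round(2))
p0,R0,s=cur()
for ph,E in ((62,.005),(65,.005),(68,.005),(71,.005),(74,.005),(77,.005),(80,.005),(83,.005),(85,.008),(85,.014),(85,.022),(85,.03)):
    p,R=edge_pose(-.08,E,.030,ph,0); print(ph,*delta(p,R,p0,R0))
for n,(x0,y0,x1,y1) in dict(scene=(250,100,390,220),top=(215,130,375,250)).items():
    d=grab(n); cv2.imwrite(f'pics/{n}11.png',cv2.resize(d['img'][y0:y1,x0:x1],None,fx=5,fy=5,interpolation=cv2.INTER_CUBIC))
E
```

```text
clock: 24.6
position: [0.5276, -0.1569, 0.0731]
ee_rot: [-0.502, 0.67, -0.514, 0.188]
contact_force: [-0.1, 0.4, -0.9]
width: 0.0185
[-0.081   0.0047  0.0283] [ 8.606e+01 -8.000e-02 -5.996e+01]
62 [-0.01, 0.007, 0.009] [-0.0006, -0.0057, 0.0004]
65 [-0.026, 0.008, 0.003] [-0.0012, -0.014, 0.0004]
68 [-0.041, 0.009, -0.003] [-0.0017, -0.0223, 0.0004]
71 [-0.055, 0.01, -0.011] [-0.0023, -0.0306, 0.0004]
74 [-0.07, 0.011, -0.019] [-0.0028, -0.0389, 0.0004]
77 [-0.083, 0.012, -0.028] [-0.0034, -0.0472, 0.0003]
80 [-0.097, 0.013, -0.037] [-0.004, -0.0555, 0.0003]
83 [-0.11, 0.014, -0.047] [-0.0045, -0.0639, 0.0003]
85 [-0.138, 0.016, -0.055] [-0.0049, -0.0694, 0.0003]
85 [-0.178, 0.018, -0.055] [-0.0049, -0.0694, 0.0003]
85 [-0.231, 0.022, -0.055] [-0.0049, -0.0694, 0.0003]
85 [-0.284, 0.025, -0.055] [-0.0049, -0.0694, 0.0003]
```

View pics/scene11.png

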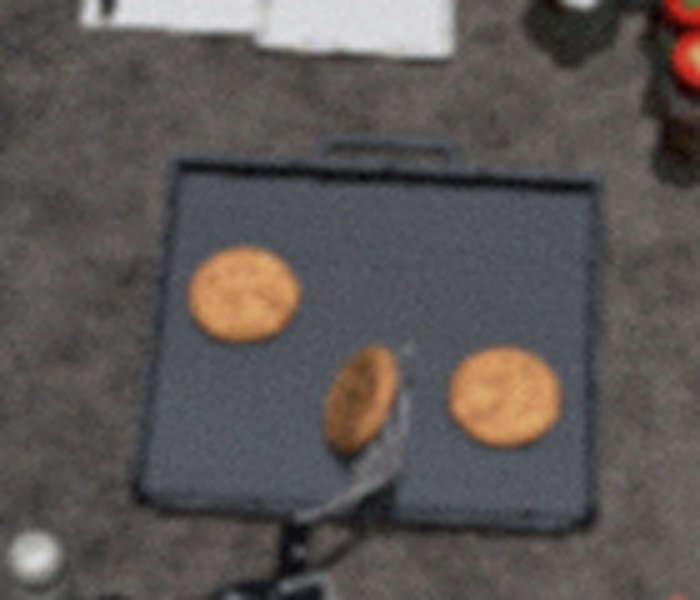

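View pics/top11.png

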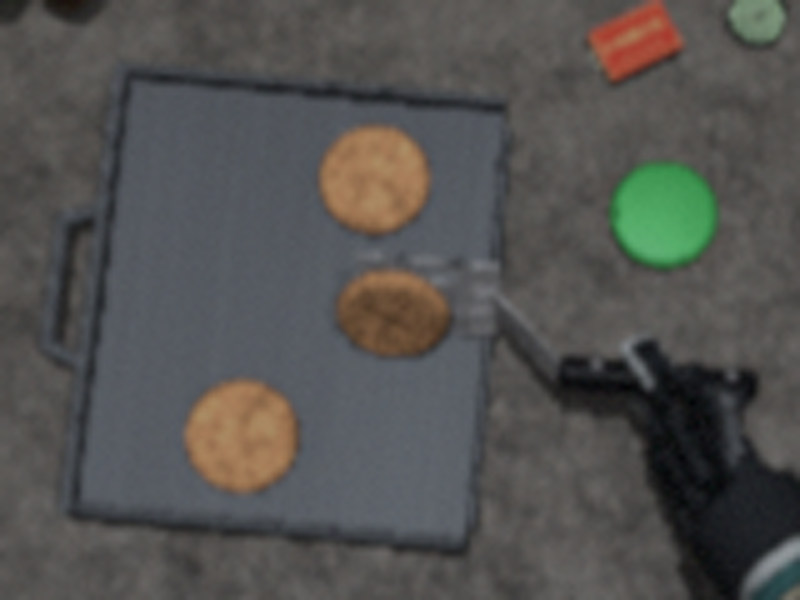

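```bash
python3 -m creep '{"slide":[[-0.01,0.007,0.009],[-0.026,0.008,0.003],[-0.041,0.009,-0.003],[-0.055,0.01,-0.011],[-0.07,0.011,-0.019],[-0.083,0.012,-0.028],[-0.097,0.013,-0.037],[-0.11,0.014,-0.047],[-0.138,0.016,-0.055],[-0.178,0.018,-0.055],[-0.21,0.02,-0.055],[-0.21,0.02,-0.055],[-0.21,0.02,-0.055]],"twist":[[-0.0006,-0.0057,0],[-0.0012,-0.014,0],[-0.0017,-0.0223,0],[-0.0023,-0.0306,0],[-0.0028,-0.0389,0],[-0.0034,-0.0472,0],[-0.004,-0.0555,0],[-0.0045,-0.0639,0],[-0.0049,-0.0694,0],[-0.0049,-0.0694,0],[-0.0049,-0.0694,0],[-0.0049,-0.0694,0],[-0.0049,-0.0694,0]],"fingers":[-1,-1,-1,-1,-1,-1,-1,-1,-1,-1,-1,-1,-1]}'
python3 - <<'E'
from h import *
bc,tr=turner_now(); print(w2g(bc+tr.apply([0,.032,0])).round(4),tr.as_euler('ZYX',degrees=True).round(2))
for n,(x0,y0,x1,y1) in dict(scene=(250,100,390,220),top=(215,130,375,250)).items():
    d=grab(n); cv2.imwrite(f'pics/{n}12.png',cv2.resize(d['img'][y0:y1,x0:x1],None,fx=5,fy=5,interpolation=cv2.INTER_CUBIC))
E
```

```text
clock: 26.0
position: [0.4961, -0.1531, 0.0661]
ee_rot: [-0.59, 0.622, -0.389, 0.337]
contact_force: [-0.3, 0.8, -1.3]
width: 0.0184
[-0.0795  0.0187  0.0309] [ 86.13   0.16 -85.08]
```

View pics/scene12.png

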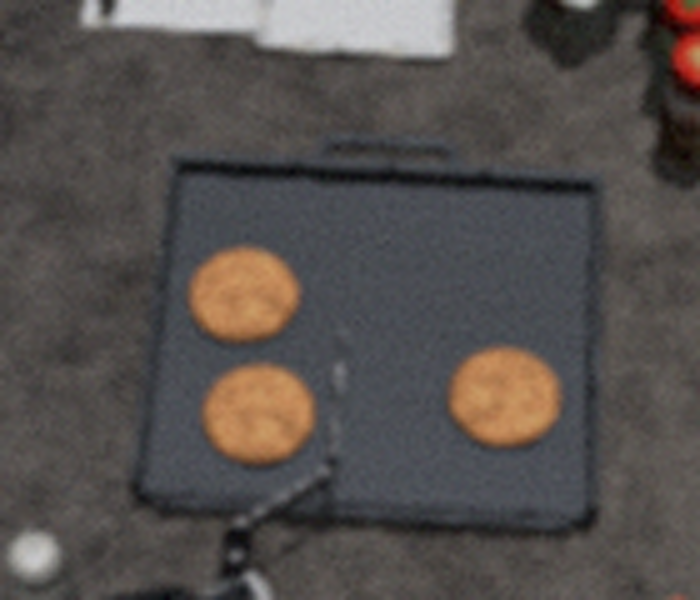

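View pics/top12.png

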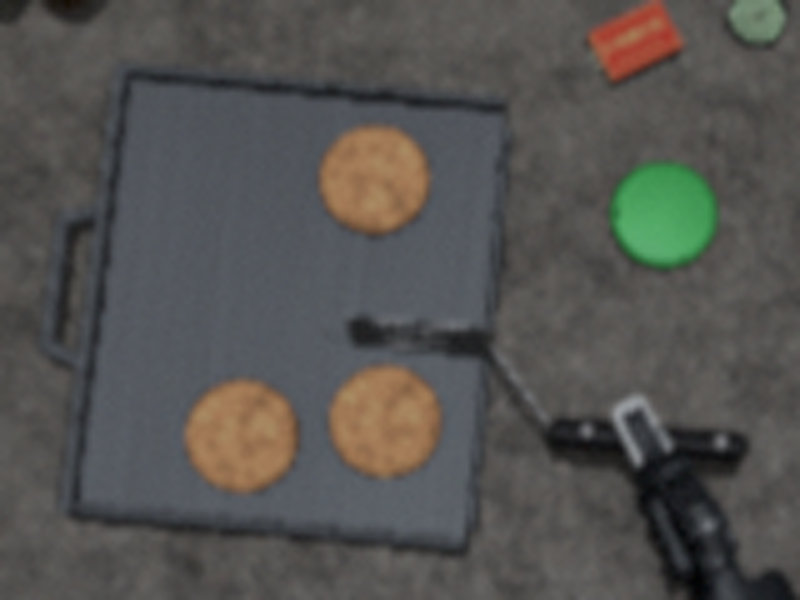

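```bash
python3 - <<'E'
from h import *
p0,R0,s=cur(); q=s['qpos']
for a in ((-.08,.004,.031,85),(-.08,-.004,.042,80),(-.08,-.004,.055,73),(-.08,-.004,.07,65),(-.08,-.002,.08,57),(-.08,0,.09,49),(-.08,0,.1,41),(-.08,.005,.105,33),(-.08,.01,.11,25),(-.08,.015,.115,17),(-.08,.02,.12,9),(-.08,.034,.12,0)):
    p,R=edge_pose(*a); q,e,e2=ik(p,R,q); print(a,*delta(p,R,p0,R0),e.round(4),q.round(2))
E
```

```text
(-0.08, 0.004, 0.031, 85) [0.099, -0.012, -0.001] [0.0004, 0.0002, 0.0001] 0.0 [-1.23  0.97  2.38  1.44  1.47 -0.17]
(-0.08, -0.004, 0.042, 80) [0.173, -0.017, 0.09] [0.0014, 0.0141, 0.0001] 0.0 [-1.19  0.86  2.37  1.46  1.41  0.01]
(-0.08, -0.004, 0.055, 73) [0.205, -0.019, 0.198] [0.0026, 0.0335, 0.0001] 0.0 [-1.16  0.72  2.34  1.45  1.33  0.24]
(-0.08, -0.004, 0.07, 65) [0.244, -0.022, 0.317] [0.0041, 0.0556, 0.0001] 0.0 [-1.11  0.57  2.28  1.39  1.24  0.54]
(-0.08, -0.002, 0.08, 57) [0.272, -0.024, 0.397] [0.0056, 0.0778, 0.0] 0.0 [-1.06  0.47  2.21  1.29  1.17  0.83]
(-0.08, 0, 0.09, 49) [0.302, -0.026, 0.472] [0.0071, 0.1, 0.0] 0.0 [-1.    0.4   2.12  1.16  1.13  1.13]
(-0.08, 0, 0.1, 41) [0.346, -0.029, 0.54] [0.0086, 0.1222, -0.0] 0.0 [-0.94  0.36  2.02  1.01  1.13  1.41]
(-0.08, 0.005, 0.105, 33) [0.356, -0.029, 0.569] [0.01, 0.1443, -0.0001] 0.0 [-0.88  0.35  1.93  0.87  1.15  1.66]
(-0.08, 0.01, 0.11, 25) [0.365, -0.03, 0.592] [0.0115, 0.1665, -0.0001] 0.0 [-0.83  0.35  1.83  0.74  1.21  1.89]
(-0.08, 0.015, 0.115, 17) [0.372, -0.03, 0.609] [0.013, 0.1887, -0.0001] 0.0 [-0.78  0.38  1.73  0.63  1.28  2.08]
(-0.08, 0.02, 0.12, 9) [0.377, -0.031, 0.62] [0.0144, 0.2109, -0.0002] 0.0 [-0.73  0.41  1.64  0.53  1.38  2.25]
(-0.08, 0.034, 0.12, 0) [0.322, -0.027, 0.59] [0.0161, 0.2358, -0.0002] 0.0 [-0.69  0.46  1.56  0.45  1.48  2.39]
```

```bash
python3 -m creep '{"slide":[[0.05,-0.006,0],[0.099,-0.012,0],[0.173,-0.017,0.09],[0.205,-0.019,0.198],[0.244,-0.022,0.317],[0.272,-0.024,0.397],[0.302,-0.026,0.472],[0.346,-0.029,0.54],[0.356,-0.029,0.569],[0.365,-0.03,0.592],[0.372,-0.03,0.609],[0.377,-0.031,0.62],[0.322,-0.027,0.59],[0.322,-0.027,0.59],[0.322,-0.027,0.59]],"twist":[[0,0,0],[0,0,0],[0.0014,0.0141,0],[0.0026,0.0335,0],[0.0041,0.0556,0],[0.0056,0.0778,0],[0.0071,0.1,0],[0.0086,0.1222,0],[0.01,0.1443,0],[0.0115,0.1665,0],[0.013,0.1887,0],[0.0144,0.2109,0],[0.0161,0.2358,0],[0.0161,0.2358,0],[0.0161,0.2358,0]],"fingers":[-1,-1,-1,-1,-1,-1,-1,-1,-1,-1,-1,-1,-1,-1,-1]}'
python3 - <<'E'
from h import *
bc,tr=turner_now(); print(w2g(bc).round(4),tr.as_euler('ZYX',degrees=True).round(2),cur()[2]['qpos'].round(2))
for (x,y,z,yw,pi) in ((.5465,-.156,.22,-273.8,16),(.5465,-.11,.27,-250,32)): print(delta([x,y,z],turner_R(np.radians(yw),0,np.radians(pi))*Rrel))
E
```

```text
clock: 27.6
position: [0.5452, -0.1556, 0.1548]
ee_rot: [0.2, -0.659, 0.7, 0.19]
contact_force: [0.3, 0.3, -0.8]
width: 0.0182
[-0.0785  0.0018  0.1202] [8.635e+01 2.000e-02 2.500e-01] [-0.69  0.46  1.56  0.44  1.49  2.4 ]
([0.008, -0.003, 0.435], [-0.0443, 0.0022, -0.0003])
([0.008, 0.304, 0.768], [-0.0884, -0.0134, 0.0642])
```

```bash
python3 -m creep '{"slide":[[0,0,0.15],[0,0,0.3],[0.008,-0.003,0.435],[0.008,0.05,0.52],[0.008,0.14,0.6],[0.008,0.22,0.7],[0.008,0.304,0.768],[0.008,0.304,0.768],[0.008,0.304,0.768]],"twist":[[-0.015,0.001,0],[-0.03,0.0015,0],[-0.0443,0.0022,0],[-0.055,-0.002,0.015],[-0.066,-0.006,0.032],[-0.077,-0.01,0.048],[-0.0884,-0.0134,0.0642],[-0.0884,-0.0134,0.0642],[-0.0884,-0.0134,0.0642]],"fingers":[-1,-1,-1,-1,-1,-1,-1,-1,-1]}'
python3 - <<'E'
from h import *
bc,tr=turner_now(); print(w2g(bc).round(4),tr.as_euler('ZYX',degrees=True).round(2),cur()[2]['qpos'].round(2))
for (x,y,z,yw,pi) in ((.48,.05,.27,-184,32),): print(delta([x,y,z],turner_R(np.radians(yw),0,np.radians(pi))*Rrel))
E
```

```text
clock: 28.5
position: [0.5446, -0.1098, 0.2692]
ee_rot: [-0.002, 0.82, -0.572, -0.001]
contact_force: [-0.2, -0.4, -1.7]
width: 0.0185
[-0.0771  0.0401  0.1741] [109.93  31.84  -0.25] [-0.33  0.23  1.48  0.    1.44  2.46]
([-0.431, 1.065, 0.005], [-0.0008, 0.0, 0.1832])
```

```bash
python3 -m creep '{"slide":[[-0.05,0.12,0],[-0.1,0.25,0],[-0.15,0.37,0],[-0.2,0.5,0],[-0.25,0.63,0],[-0.3,0.76,0],[-0.36,0.88,0],[-0.43,1,0],[-0.43,1,0],[-0.43,1,0]],"twist":[[0,0,0.023],[0,0,0.046],[0,0,0.069],[0,0,0.092],[0,0,0.115],[0,0,0.138],[0,0,0.161],[0,0,0.1833],[0,0,0.1833],[0,0,0.1833]],"fingers":[-1,-1,-1,-1,-1,-1,-1,-1,-1,-1]}'
python3 -m creep '{"slide":[[-0.04,0.1,0],[-0.08,0.2,0],[-0.12,0.3,0],[-0.16,0.4,0],[-0.2,0.5,0],[-0.24,0.6,0],[-0.28,0.7,0],[-0.32,0.8,0],[-0.36,0.9,0],[-0.4,1,0],[-0.4,1,0],[-0.4,1,0]],"twist":[[0,0,0.023],[0,0,0.046],[0,0,0.069],[0,0,0.092],[0,0,0.115],[0,0,0.138],[0,0,0.161],[0,0,0.184],[0,0,0.207],[0,0,0.23],[0,0,0.25],[0,0,0.25]],"fingers":[-1,-1,-1,-1,-1,-1,-1,-1,-1,-1,-1,-1]}'
python3 - <<'E'
from h import *
print(cur()[2]['qpos'].round(2))
for (x,y,z,yw,pi) in ((.424,.347,.27,-3.8,32),): print(delta([x,y,z],turner_R(np.radians(yw),0,np.radians(pi))*Rrel))
E
```

```text
clock: 29.5
position: [0.4808, 0.0379, 0.2686]
ee_rot: [-0.002, 0.999, -0.035, -0.002]
contact_force: [0.3, -0.2, -1.8]
width: 0.019
clock: 30.7
position: [0.4216, 0.188, 0.2689]
ee_rot: [-0.001, 0.731, 0.682, -0.003]
contact_force: [1.2, 0.7, -1.6]
width: 0.0185
[ 0.27  0.09  1.66 -0.    1.41  0.34]
([0.016, 1.06, 0.008], [0.001, -0.0005, 0.2511])
```

```bash
python3 -m creep '{"slide":[[0,0.1,0],[0,0.2,0],[0,0.3,0],[0,0.4,0],[0,0.5,0],[0,0.6,0],[0,0.7,0],[0,0.8,0],[0.01,0.9,0],[0.016,1,0],[0.016,1,0.008],[0.016,1,0.008],[0.016,1,0.008]],"twist":[[0,0,0.023],[0,0,0.046],[0,0,0.069],[0,0,0.092],[0,0,0.115],[0,0,0.138],[0,0,0.161],[0,0,0.184],[0,0,0.207],[0,0,0.23],[0.001,0,0.251],[0.001,0,0.251],[0.001,0,0.251]],"fingers":[-1,-1,-1,-1,-1,-1,-1,-1,-1,-1,-1,-1,-1]}'
python3 - <<'E'
from h import *
for (x,y,z,yw,pi) in ((.424,.347,.1385,-3.8,0),): print(delta([x,y,z],turner_R(np.radians(yw),0,np.radians(pi))*Rrel))
E
```

```text
clock: 32.0
position: [0.424, 0.3378, 0.2701]
ee_rot: [-0.001, 0.033, 0.999, -0.0]
contact_force: [-0.5, 0.8, -1.7]
width: 0.0187
([0.0, 0.061, -0.877], [-0.0057, -0.0893, 0.0007])
```

```bash
python3 -m creep '{"slide":[[0,0.02,-0.05],[0,0.04,-0.15],[0,0.061,-0.3],[0,0.061,-0.5],[0,0.061,-0.7],[0,0.061,-0.877],[0,0.061,-0.877],[0,0.061,-0.877],[0,0.061,-0.877]],"twist":[[-0.0014,-0.022,0],[-0.003,-0.045,0],[-0.0045,-0.067,0],[-0.0057,-0.0893,0.0007],[-0.0057,-0.0893,0.0007],[-0.0057,-0.0893,0.0007],[-0.0057,-0.0893,0.0007],[-0.0057,-0.0893,0.0007],[-0.0057,-0.0893,0.0007]],"fingers":[-1,-1,-1,-1,-1,-1,-1,-1,-1]}'
python3 - <<'E'
from h import *
bc,tr=turner_now(); print(bc.round(4),tr.as_euler('ZYX',degrees=True).round(2),cur()[2]['qpos'].round(2))
print(delta([.424,.347,.0385],TRrest*Rrel))
d=grab('scene'); cv2.imwrite('pics/s13.png',cv2.resize(d['img'][40:160,220:380],None,fx=5,fy=5,interpolation=cv2.INTER_CUBIC))
d=grab('top'); cv2.imwrite('pics/t13.png',cv2.resize(d['img'][150:290,130:290],None,fx=4.2,fy=4.2,interpolation=cv2.INTER_CUBIC))
E
```

```text
clock: 32.9
position: [0.425, 0.3487, 0.1411]
ee_rot: [0.278, 0.028, 0.96, -0.008]
contact_force: [0.3, 0.8, -0.3]
width: 0.0187
[0.5495 0.341  0.107 ] [-3.56 -0.2   0.07] [ 0.84  0.2   2.03 -0.73  0.68 -0.15]
([-0.007, -0.012, -0.684], [-0.0002, 0.0006, -0.0007])
```

View pics/s13.png

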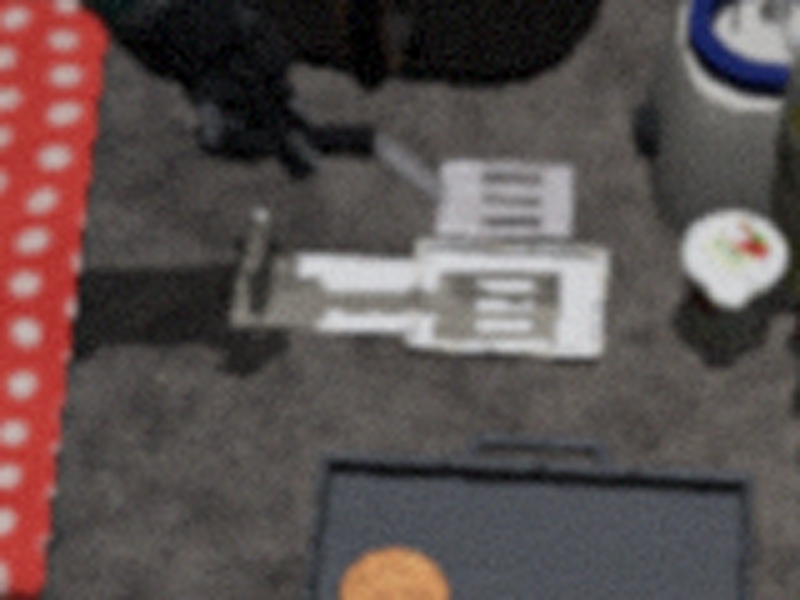

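View pics/t13.png

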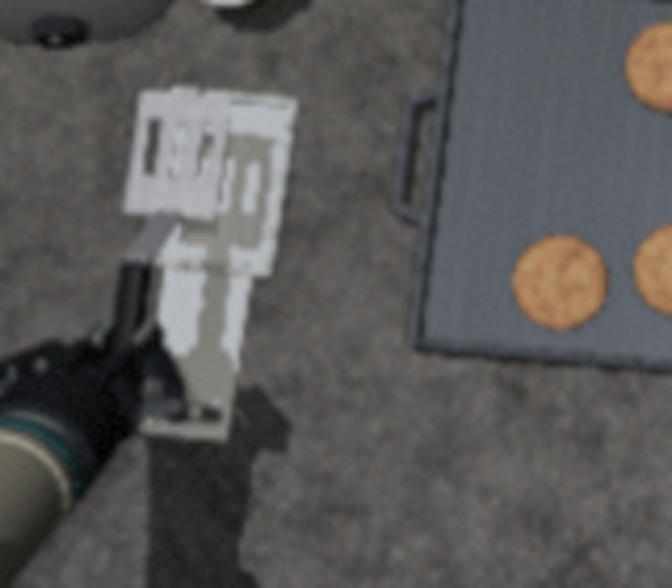

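```bash
python3 - <<'E'
from h import *
d=dict(np.load('scene0.npz'))
c=np.array([(441,158),(575,163),(571,236),(437,233)])/5+[220,40]
w=onplane(d,c,.107); bc,tr=turner_now(); print(tr.inv().apply(w-bc).round(4),tr.inv().apply(w-bc).mean(0).round(4))
E
python3 -m creep '{"slide":[[-0.007,-0.012,-0.2],[-0.007,-0.012,-0.4],[-0.007,-0.012,-0.5],[-0.007,-0.012,-0.58],[-0.007,-0.012,-0.58],[-0.007,-0.012,-0.58]],"twist":[[0,0,-0.0007],[0,0.0006,-0.0007],[0,0.0006,-0.0007],[0,0.0006,-0.0007],[0,0.0006,-0.0007],[0,0.0006,-0.0007]],"fingers":[-1,-1,-1,-1,-1,-1]}'
python3 - <<'E'
from h import *
bc,tr=turner_now(); print(bc.round(4),tr.as_euler('ZYX',degrees=True).round(2))
print(delta([.4239,.347,.0385],TRrest*Rrel))
d=grab('scene'); cv2.imwrite('pics/s14.png',cv2.resize(d['img'][60:130,240:360],None,fx=6.5,fy=6.5,interpolation=cv2.INTER_CUBIC))
E
```

```text
[[-0.0441  0.0344  0.0001]
 [ 0.0467  0.0352 -0.0002]
 [ 0.047  -0.0296 -0.0001]
 [-0.0418 -0.0322  0.0002]] [0.0019 0.002  0.    ]
clock: 33.6
position: [0.4232, 0.3466, 0.053]
ee_rot: [0.275, 0.029, 0.961, -0.009]
contact_force: [0.4, -0.6, -0.5]
width: 0.0186
[0.5475 0.3385 0.0183] [-3.73  0.09 -0.06]
([0.005, 0.003, -0.097], [0.0002, -0.0003, -0.0002])
```

View pics/s14.png

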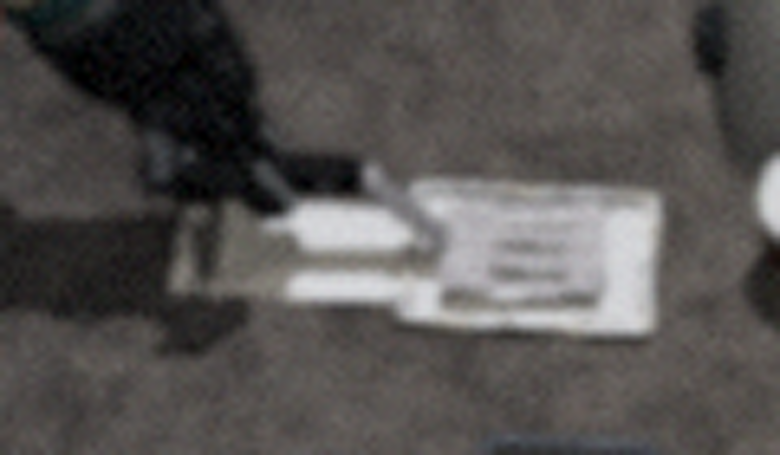

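Turner hangs 15 mm over the dish, in line. Lowering the rest of the way.

```bash
python3 -m creep '{"slide":[[0.005,0.003,-0.03],[0.005,0.003,-0.06],[0.005,0.003,-0.085],[0.005,0.003,-0.085],[0.005,0.003,-0.085]],"twist":[[0,0,0],[0,0,0],[0,0,0],[0,0,0],[0,0,0]],"fingers":[-1,-1,-1,-1,-1]}'
python3 -m creep '{"slide":[[0,0,-0.007],[0,0,-0.012],[0,0,-0.012]],"twist":[[0,0,0],[0,0,0],[0,0,0]],"fingers":[-1,-1,-1]}'
```

```text
clock: 34.15
position: [0.4231, 0.3465, 0.0392]
ee_rot: [0.274, 0.029, 0.961, -0.01]
contact_force: [-0.2, -0.4, -1.6]
width: 0.0188
clock: 34.45
position: [0.4233, 0.3465, 0.0386]
ee_rot: [0.275, 0.029, 0.961, -0.01]
contact_force: [-4.3, -1.6, 6.9]
width: 0.0186
```

```bash
python3 -m creep '{"slide":[[0,0,0.004],[0,0,0.004],[0,0,0.004],[0,0,0.004],[0,0,0.004],[0,0,0.004],[0,0,0.004],[0,0,0.004],[0,0,0.004]],"twist":[[0,0,0],[0,0,0],[0,0,0],[0,0,0],[0,0,0],[0,0,0],[0,0,0],[0,0,0],[0,0,0]],"fingers":[-0.5,-0.4,-0.3,-0.1,0.1,0.3,0.5,0.5,0.5]}'
python3 -m creep '{"slide":[[-0.03,0,0.05],[-0.06,0,0.15],[-0.1,0,0.35],[-0.14,0,0.6],[-0.2,0,0.9],[-0.2,0,0.9],[-0.2,0,0.9]],"twist":[[0,0,0],[0,0,0],[0,0,0],[0,0,0],[0,0,0],[0,0,0],[0,0,0]],"fingers":[0.5,0.5,0.5,0.5,0.5,0.5,0.5]}'
python3 - <<'E'
from h import *
print(cur()[2]['contact_force'])
d=grab('scene'); cv2.imwrite('pics/s15.png',cv2.resize(d['img'][60:130,240:360],None,fx=6.5,fy=6.5,interpolation=cv2.INTER_CUBIC))
cv2.imwrite('pics/s15f.png',d['img'])
d=grab('top'); cv2.imwrite('pics/t15.png',cv2.resize(d['img'][130:280,140:400],None,fx=3,fy=3,interpolation=cv2.INTER_CUBIC));cv2.imwrite('pics/t15f.png',d['img'])
E
```

```text
clock: 35.35
position: [0.4231, 0.3465, 0.038]
ee_rot: [0.274, 0.029, 0.961, -0.01]
contact_force: [-0.1, 0.2, 1.0]
width: 0.0642
clock: 36.05
position: [0.3932, 0.3469, 0.1744]
ee_rot: [0.275, 0.029, 0.961, -0.009]
contact_force: [0.2, 0.8, -0.9]
width: 0.0641
[ 0.20449458  0.81511443 -0.88282014]
```

View pics/s15.png

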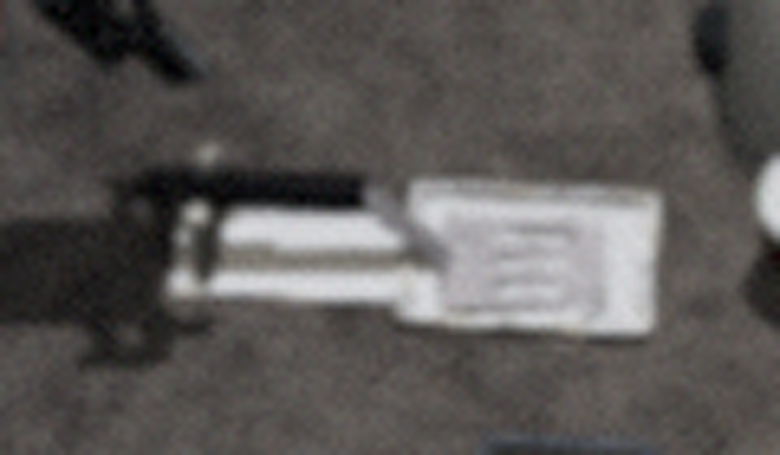

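View pics/t15.png

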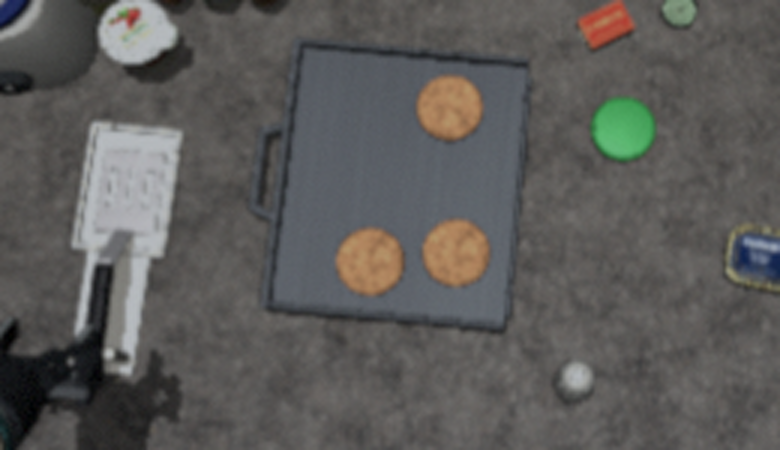

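```bash
python3 - <<'E'
from h import *
T={n:dict(np.load(f'{n}0.npz')) for n in('scene','top')}
for n,f in (('scene','pics/s15f.png'),('top','pics/t15f.png')):
    d=T[n]; im=cv2.imread(f); m=cv2.inRange(cv2.cvtColor(im,cv2.COLOR_BGR2HSV),(5,90,90),(20,255,255)); m=cv2.morphologyEx(m,cv2.MORPH_OPEN,np.ones((3,3)))
    for k in cv2.findContours(m,cv2.RETR_EXTERNAL,cv2.CHAIN_APPROX_NONE)[0]:
        if cv2.contourArea(k)<150: continue
        (u,v),r,a=cv2.fitEllipse(k); w=onplane(d,[(u,v)],.033)[0]; print(n,w.round(4),w2g(w).round(3))
    df=cv2.absdiff(cv2.GaussianBlur(im,(5,5),0),cv2.GaussianBlur(d['img'],(5,5),0)).max(-1); cv2.imwrite(f'pics/diff_{n}.png',np.clip(df*3.,0,255).astype(np.uint8))
d=T['scene']; im=cv2.imread('pics/s15f.png')
cv2.imwrite('pics/cmp.png',np.vstack([cv2.resize(x[75:115,255:345],None,fx=8,fy=7,interpolation=cv2.INTER_CUBIC) for x in (d['img'],im)]))
E
```

```text
scene [ 0.3634 -0.4966  0.033 ] [-0.555  0.16   0.033]
scene [ 0.4893 -0.0122  0.033 ] [-0.064  0.067  0.033]
scene [ 6.42e-01 -2.00e-04  3.30e-02] [-0.042 -0.085  0.033]
scene [0.4774 0.0756 0.033 ] [0.023 0.084 0.033]
top [ 0.3693 -0.5088  0.033 ] [-0.567  0.153  0.033]
top [0.4778 0.0789 0.033 ] [0.026 0.084 0.033]
top [ 0.4888 -0.0089  0.033 ] [-0.061  0.067  0.033]
top [0.6417 0.0029 0.033 ] [-0.039 -0.084  0.033]
```

View pics/cmp.png

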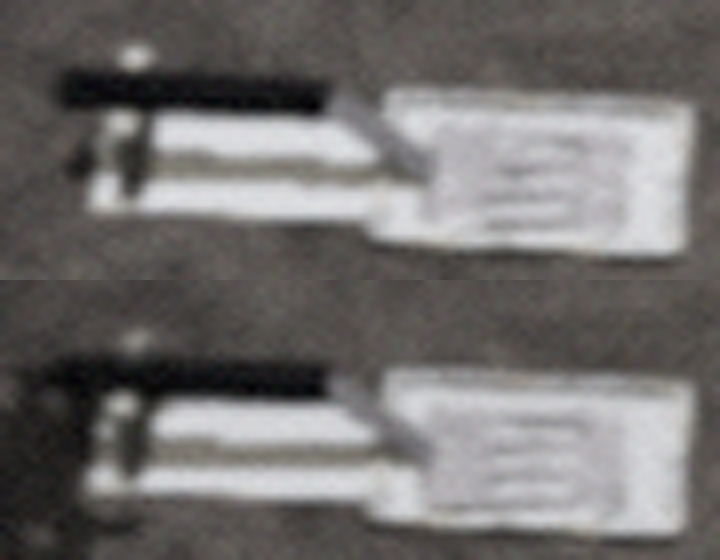

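View pics/diff_top.png

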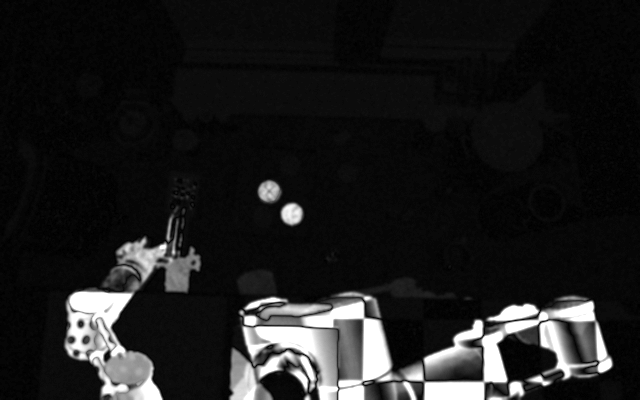

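```bash
python3 -c "
from rig import order
print(order.sign_off())"
```

```text
the job is handed in; nothing more can be done
None
```

Oatcake 1 is turned and lies plain side up on the griddle. The turner is back on its rest, and I handed the job in at about 36 s.

**How it was done:** I picked oatcake 1 by its stamped cross, the middle one in the pictures; the green disc is only a look-alike. I slid the turner's blade under it against the back wall, drew it back low along its lane, and rolled the blade until the oatcake stood on its rim and tipped over. I then lowered the turner back to the spot where I had gripped it, let go and moved the gripper clear.

**Last checks:**
- **Oatcake 1:** it lies at about x = −62, y = 67 mm in griddle coordinates, clear of the front edge and of the other two.
- **Oatcakes 2 and 3:** both measured within 1 mm of where they started.
- **Turner:** a side-by-side with the first picture shows the blade in the dish and the handle in the notch, as before.
- **Everything else:** comparing before and after pictures from above, only the oatcake, the turner area and the arm differ. A very faint trace at the salt mill looks like shadow, but I did not measure the mill separately.
- **Forces:** the highest wrist reading I saw was about 8 N, well under the limit.

The first grip was too high on the handle, so I opened the fingers and gripped again lower down. No final check failed.

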